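# Press a sprung cover shut on its worn push-push latch

## Robot

A 6-joint arm with a two-finger parallel gripper is mounted at the origin on a cart in front of the work surface, level with it; the furniture and walls round the work are solid. World frame = base frame: x ahead of the robot, y to its left, z up, the work surface at z = 0. Lengths are in mm, angles in rad, forces in N, time in s.
With the tool pointing down it reaches from about 400 to 925 mm from the base axis. Payload 12.5 kg.
Tool frame: the origin (TCP) lies at the very end of the fingers, on their centre line; the grasp point (between the pads) lies grip_depth behind it (grip_depth is the distance from the TCP to the grasp point, in mm); z points along the fingers, y is the line along which they close (so a half turn about z gives the same grasp; the last joint's range is limited). The gripper opens to 95 mm and grips with 3 to 60 N. Pads are 20 mm wide; open, the fingers measure 119 mm over their backs; the gripper's body (75 mm by 180 mm) begins 59 mm behind the grasp point.
Start: joints at [-1.302, 0.491, 1.559, -0, 1.092, -0.106], TCP at [228.828, -581.622, 214.661] pointing down, gripper open.
Joint ranges: [-3.1, 3.1], [-0.84, 2.19], [0.05, 2.79], [-1.13, 4.28], [0.06, 2.93], [-2.69, 2.69]. Speed limits (rad/s): [2.22, 2.22, 2.79, 3.14, 3.14, 3.14].

## Interface

Orientations are given as [roll, pitch, yaw] about the fixed x, y, z axes, in that order (R = Rz(yaw) Ry(pitch) Rx(roll)).
In Python, from cell import state, read_camera, job_done, grip_depth gives the robot as it stands.
- The arm moves only by the tool drive_tool, never from a script. Its argument "targets" is a list of rows, each an object with "jaw": the opening, from 0 (shut) to 1 (fully open); "travel": the shift along the tool's x, y, z in m, a list of three; "twist": the turn about the tool's z in rad. In form: [{"jaw": jaw, "travel": [tx, ty, tz], "twist": twist}, ...]. A call has 1 to 8 rows; each row is the pose to reach, as a shift and turn from the pose commanded when the call began, along the tool's axes at that moment; what a row does not reach only later rows make up. A row lasts 1/12 s, in which the tool goes at most 41.7 mm and 7.16 degrees, less where a joint would pass 70% of its speed; a pose out of reach is approached as far as the arm can. A call with a gripper value outside its range is refused whole. The fingers move at their own pace and stop on an object; the grip force is fixed at half the most. Time passes only in rows, so rows that repeat a pose let the fingers close. It gives the time, the measured TCP pose, the force, the opening and the grip force at its end, in the units of the state.
- state(): the state, without advancing time (a new reading comes with each control period).
- read_camera(name): name is "side" or "top" or "wrist"; returns a dict with "frame" (384x512x3 uint8, red, green, blue), "fx", "fy", "cx", "cy" (pixels), "R" (3x3) and "t" (3): a world point X has camera coordinates R X + t. Camera axes: x right, y down, z forward; pixel columns grow to the right and rows downward; lengths in mm; the calibration is good to about 2 mm. A picture is of the moment at which its call begins. There is no depth.
- job_done(): hands the job in; it is judged then, once.
The state is a dict: "t": time; "joints": joint angles; "qvel": joint speeds; "tau": joint torques, N m; "eef_pos": TCP position; "tcp_rot": TCP orientation; "ft_force": force on the tool from outside, world axes, zero at the start; "moment": the same for the moment, N m; "opening": opening from 0.0 (shut) to 1.0 (fully open); "grip_force": force on a finger pad.
Only numpy, scipy, OpenCV 4.12 (cv2) and the standard library are available. Lean on these libraries where they do the work, as an engineer would, in place of code of your own. Each camera call takes 0.05 s, during which the arm holds its last target. There are 200 camera calls.

## Task

The hinged cover of the grey unit on the bench has sprung open behind the jar that stands on the unit's front ledge. Lift the jar off and stand it well aside (at least a hand's width from its place), then press the cover's pad fully in, without forcing it, and let go; its push-push latch is worn, so check whether the cover has stayed shut and press again until it has. Then stand the jar back where it stood on the ledge, leaving the cover shut and the tape roll and the wood block beside the unit undisturbed.

Things in the scene. Friction and masses are not known exactly. Their poses are not given: they have to be found in the camera images.
- cover_unit: Grey sheet-metal unit fixed to the bench, 200 wide, 200 high (mm). Origin at bench level, mid width; own x to its back, y to its left, z up; yaw varies. Front ledge x -187..-80; behind it the front slopes up and back at 42 deg to the level and carries the cover between two cheeks; hood above the cover; case x 45..105. Cover hinge: line along y at x 36, z 118.
- ledge (a point): Centre of the flat top of the unit's front ledge, 30 mm above the bench; the ledge is 200 mm wide (unit's y) and 107 mm deep (unit's x). The bench left and right of the ledge is clear, room to set the jar down.
- hood_edge (a point): Middle of the lower front edge of the hood, at x = -40, z = 156 mm in the unit's frame; the hood runs back from there, 200 mm wide and 44 mm high. It overhangs the pad, so a tool from straight above is blocked: lean the tool 30 to 45 deg from vertical, its upper end toward the unit's front (-x).
- pad_shut (a point): Fixed point of the unit: where the press pad's face centre is when the cover is shut, (-42, 0, 56) mm in the unit's frame. Push along (0.669, 0, -0.743) of the unit's frame (into the slope, 42 deg from straight down).
- press_pad (a point): Centre of the face of the black ribbed press pad (30 mm along the slope, 60 mm across) on the cover (120 mm wide, 122 mm long, 8 mm thick), 100 mm from the hinge. Moves with the cover; z axis = the cover's outward normal, y axis across the unit.
- cover (a joint): Cover angle, rad: 0.22 sprung open (pad 22 mm out), 0 latched shut, -0.04 at the hard stop of a full press (pad 4 mm beyond shut). Spring 4 to 6 N at the pad; 12 N or more felt means it is at the stop. Only a press to the stop works the latch. Let go, it settles in 0.5 s, open or shut: the worn latch catches at the 1st, 2nd or 3rd full press. A full press on a shut cover opens it.
- jar: Milky see-through plastic screw-top jar with a red lid, round, 62 mm in diameter, 87 mm high, about 0.25 kg, standing upright on the unit's ledge in front of the cover, where it blocks the way to the pad. Origin at the centre of its underside, z up.
- duct_tape: Bystander: grey roll of tape, 98 mm in diameter, 48 mm high, lying flat left of the unit. Origin at the centre of its underside.
- wood_block: Bystander: wooden block 110 x 45 x 32 mm lying right of the unit. Origin at the centre of its underside, long side along its y.
Not all that is in view belongs to the job. Of the things like the jar, leave any that is turquoise; of the rest the smaller one is meant.

How it is judged:
By the outcome, as a careful person would: the job done as asked, in the order asked, and still so for the second after the job is handed in, with the robot touching nothing.
It also fails if it takes over 72 s, if anything falls off the work surface, if the arm or the gripper's body presses on something with over 40 N, if the wrist force passes 120 N, or if a joint passes its speed limit or range.

## Working session

There is one attempt and no reset: what is moved stays moved. The work goes in short steps, Python scripts to look and compute and a tool call to move; the robot and the scene stay as the last step left them, time stands still between calls to the robot, and variables do not carry over. Pictures are saved under pics/ and viewed, at most 10 in all, crops included, and the job is handed in when it is done.

Besides the shell and the picture viewer there is one more tool, called after ">>>" in YAML: its name, and indented under it one key for each argument. drive_tool: Moves the arm, as the interface text tells. Its arguments: {"type":"object","properties":{"targets":{"type":"array"}},"required":["targets"]}

```bash
mkdir -p pics; python3 - <<'E'
from cell import *
import cv2, numpy as np
print(state(), grip_depth)
for n in ("side","top"):
    c=read_camera(n); cv2.imwrite(f"pics/{n}0.png",c["frame"][:,:,::-1])
    print(n,c["fx"],c["cx"],c["cy"],np.array(c["R"]).round(3).tolist(),np.array(c["t"]).round(0), (-np.array(c["R"]).T@np.array(c["t"])).round(0))
E
```

```text
{'t': 0.0, 'joints': array([-1.30160737e+00,  4.91571700e-01,  1.55945323e+00, -1.78653575e-05,
        1.09169122e+00, -1.05601464e-01]), 'qvel': array([-9.69211316e-05, -6.17413987e-04,  3.58509688e-04, -7.62837078e-04,
        9.31163787e-04,  2.18618650e-04]), 'tau': array([-3.95798052e-03, -6.12661028e+01, -2.58192533e+01,  6.92248112e-02,
        4.82149667e-02, -1.11786962e-04]), 'eef_pos': array([ 228.74950407, -581.37250056,  214.05290453]), 'tcp_rot': array([-3.14047375e+00, -1.02665271e-04,  3.74798610e-01]), 'ft_force': array([-0.63110175, -0.31058632, -0.51578326]), 'moment': array([-0.04176547,  0.00809842, -0.01853682]), 'grip_force': 0.0, 'opening': 1.0025400559481297} 18.8
side 379.8671699716928 255.0533787932964 198.5781377960683 [[0.998, -0.065, 0.023], [-0.005, -0.397, -0.918], [0.069, 0.915, -0.396]] [-572.  115.  844.] [ 512. -765.  453.]
top 350.9881611311673 258.47955957004814 189.455486672962 [[0.024, -1.0, 0.016], [-0.982, -0.027, -0.189], [0.19, -0.011, -0.982]] [ 27. 569. 866.] [393.  52. 958.]
```

View pics/top0.png

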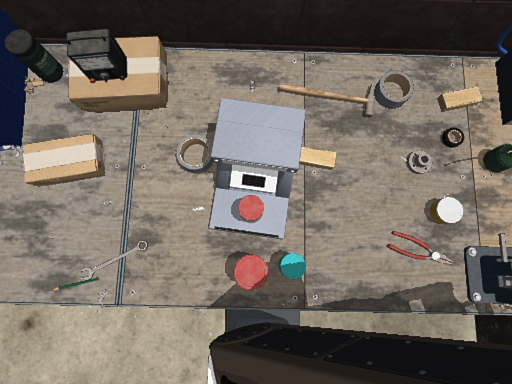

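View pics/side0.png

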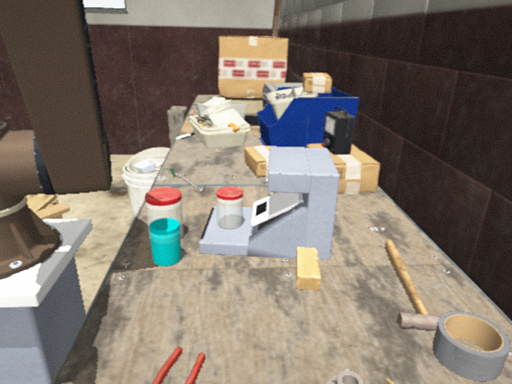

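The top view shows the unit at columns 209–305 and rows 98–237. The meant jar's lid is at (251,208) on the ledge, with a bigger red jar at (251,271) and a turquoise one at (292,266). The tape roll is at (194,153) and the block at (318,158). The side view shows the jar at (230,207) and the cover open behind it.

```bash
cat > h.py <<'E'
from cell import *
import cv2, numpy as np
def ray(c,u,v):
    R=np.array(c["R"]);t=np.array(c["t"])
    return -R.T@t, R.T@np.array([(u-c["cx"])/c["fx"],(v-c["cy"])/c["fy"],1])
def onz(c,u,v,z):
    o,d=ray(c,u,v); return o+d*(z-o[2])/d[2]
def proj(c,X):
    p=np.array(c["R"])@np.array(X)+np.array(c["t"]); return c["fx"]*p[0]/p[2]+c["cx"],c["fy"]*p[1]/p[2]+c["cy"]
def red(c):
    h=cv2.cvtColor(c["frame"],cv2.COLOR_RGB2HSV)
    m=(((h[...,0]<8)|(h[...,0]>172))&(h[...,1]>130)&(h[...,2]>80)).astype(np.uint8)
    n,l,s,ce=cv2.connectedComponentsWithStats(m)
    return [(s[i].tolist(),ce[i].round(1)) for i in range(1,n) if s[i][4]>80]
E
python3 - <<'E'
from h import *
c=read_camera("top")
for s,ce in red(c): print(s,ce,onz(c,*ce,117).round(1))
im=c["frame"][90:245,180:345,::-1]
cv2.imwrite("pics/crop.png",cv2.resize(im,None,fx=3.8,fy=3.8,interpolation=cv2.INTER_CUBIC))
for n,u,v,z in [("fl",209,228,30),("fr",285,237,30),("h1",221,99,200),("h2",305,108,200),("tape",194,153,48)]: print(n,onz(c,u,v,z).round(1))
E
```

```text
[238, 195, 25, 25, 366] [250.2 208. ] [509.3  61.2 117. ]
[393, 231, 36, 19, 137] [411.1 238.9] [ 445.1 -325.5  117. ]
[389, 244, 37, 15, 130] [406.4 252.6] [ 412.5 -312.4  117. ]
[234, 255, 34, 35, 692] [249.9 271.6] [359.7  57.6 117. ]
fl [465.4 169.   30. ]
fr [447.  -31.4  30. ]
h1 [749.8 135.  200. ]
h2 [733.7 -59.4 200. ]
tape [663.7 217.2  48. ]
```

View pics/crop.png

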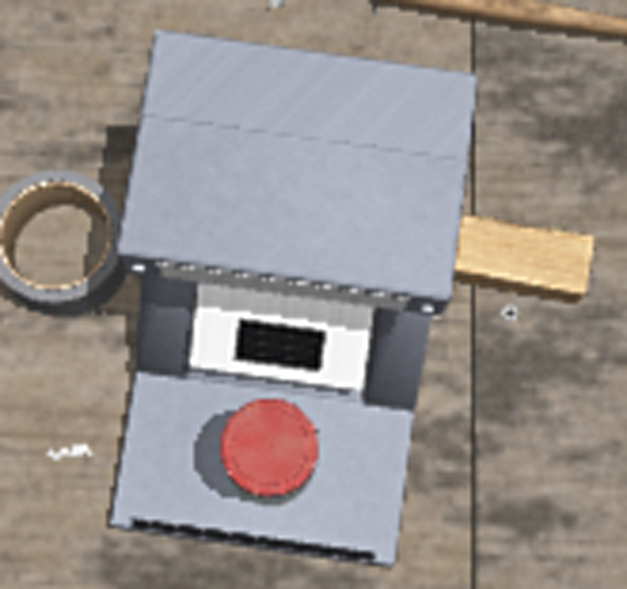

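The crop shows the pad (dark rectangle) at crop (280,344). The hood top corners are (155,30), (475,74), (447,297) and (120,252). The ledge corners are (110,525), (395,565), (135,373) and (412,410).

```bash
python3 - <<'E'
from h import *
from scipy.optimize import least_squares
c=read_camera("top")
P=[((155,30),(105,100,200)),((475,74),(105,-100,200)),((447,297),(-40,-100,200)),((120,252),(-40,100,200)),((110,525),(-187,100,30)),((395,565),(-187,-100,30)),((135,373),(-80,100,30)),((412,410),(-80,-100,30))]
W=[onz(c,180+u/3.8,90+v/3.8,X[2])[:2] for (u,v),X in P]
A=np.array([X[:2] for _,X in P])
def f(p,full=0):
    R=np.array([[np.cos(p[2]),-np.sin(p[2])],[np.sin(p[2]),np.cos(p[2])]]); return ((R@A.T).T+p[:2]-W)
s=least_squares(lambda p:f(p).ravel(),[640,50,-.1],loss="soft_l1",f_scale=3); p=s.x
print(p.round(4)); print(f(p).round(1))
R=np.array([[np.cos(p[2]),-np.sin(p[2]),0],[np.sin(p[2]),np.cos(p[2]),0],[0,0,1]]);o=np.r_[p[:2],0]
print("pad shut",(R@[-42,0,56]+o).round(1),"n",(R@[.669,0,-.743]).round(3))
q=onz(c,180+280/3.8,90+344/3.8,72); print("pad open seen",q.round(1), (R.T@(q-o)).round(1))
# jar by two views
s2=read_camera("side")
for r,ce in red(s2): print(r,ce)
tc=[x for x in red(c) if abs(x[1][0]-250)<3 and x[1][1]<220][0][1]
j=onz(c,*tc,117); print("jar",j.round(1),(R.T@(j-o)).round(1), "side proj of lid centre z110",proj(s2,[j[0],j[1],110]))
for v in [(-187,-100,30),(-80,-100,30),(-40,-100,200),(105,-100,200)]: print(v,np.round(proj(s2,R@v+o),1))
E
```

```text
[ 6.398605e+02  4.956380e+01 -1.118000e-01]
[[ 2.8  1.6]
 [ 2.9 -2.2]
 [-1.2 -2.5]
 [-0.7  3.5]
 [ 0.2  0.7]
 [ 0.3 -0.3]
 [-1.1  0.9]
 [-2.2 -1.4]]
pad shut [598.1  54.3  56. ] n [ 0.665 -0.075 -0.743]
pad open seen [587.3  54.8  72. ] [-52.8  -0.7  72. ]
[217, 187, 26, 13, 220] [228.6 193.2]
[146, 188, 35, 18, 458] [163.2 196.4]
[153, 347, 29, 37, 281] [167.2 365.7]
[186, 353, 19, 31, 221] [195.6 368.8]
jar [509.6  61.5 117. ] [-130.8   -2.7  117. ] side proj of lid centre z110 (np.float64(227.46992148056128), np.float64(193.1411034264651))
(-187, -100, 30) [197.3 242.6]
(-80, -100, 30) [245.8 244.7]
(-40, -100, 200) [266.7 172.1]
(105, -100, 200) [339.2 174.8]
```

The fit places the unit at (640, 50) with yaw −0.112, and the jar at (509.6, 61.5). My move rows have no tilt term, so I need to know how the arm handles a pose out of reach, which may be how it leans. I'll test that in free air by going up.

>>> drive_tool:
  targets:
    - {"jaw": 1, "travel": [0, 0, -0.04], "twist": 0}
    - {"jaw": 1, "travel": [0, 0, -0.08], "twist": 0}
    - {"jaw": 1, "travel": [0, 0, -0.12], "twist": 0}
    - {"jaw": 1, "travel": [0, 0, -0.16], "twist": 0}
    - {"jaw": 1, "travel": [0, 0, -0.2], "twist": 0}
    - {"jaw": 1, "travel": [0, 0, -0.24], "twist": 0}
    - {"jaw": 1, "travel": [0, 0, -0.28], "twist": 0}
    - {"jaw": 1, "travel": [0, 0, -0.32], "twist": 0}

```text
t: 0.92
eef_pos: [228.6, -580.9, 536.9]
tcp_rot: [3.141, 0.0, 0.375]
ft_force: [-0.8, -1.5, 0.4]
opening: 1.002
grip_force: 0.0
```

```bash
python3 -c "
from h import *
s=state();print(s['t'],s['joints'].round(3),s['eef_pos'].round(0),s['tcp_rot'].round(3))"
```

```text
0.9167 [-1.302  0.371  0.937 -0.     1.833 -0.106] [ 229. -581.  537.] [3.141 0.    0.375]
```

>>> drive_tool:
  targets:
    - {"jaw": 1, "travel": [0, 0, -0.04], "twist": 0}
    - {"jaw": 1, "travel": [0, 0, -0.08], "twist": 0}
    - {"jaw": 1, "travel": [0, 0, -0.12], "twist": 0}
    - {"jaw": 1, "travel": [0, 0, -0.16], "twist": 0}
    - {"jaw": 1, "travel": [0, 0, -0.2], "twist": 0}
    - {"jaw": 1, "travel": [0, 0, -0.24], "twist": 0}
    - {"jaw": 1, "travel": [0, 0, -0.28], "twist": 0}
    - {"jaw": 1, "travel": [0, 0, -0.32], "twist": 0}

```text
t: 1.58
eef_pos: [213.4, -543.0, 739.3]
tcp_rot: [3.126, -0.0, 0.375]
ft_force: [0.5, 0.6, 0.5]
opening: 1.002
grip_force: 0.0
```

```bash
python3 -c "
from h import *
s=state();print(s['t'],s['joints'].round(3),s['eef_pos'].round(0),s['tcp_rot'].round(3))"
```

```text
1.5833 [-1.31   0.552  0.049  0.003  2.526 -0.112] [ 213. -543.  739.] [ 3.126 -0.     0.375]
```

>>> drive_tool:
  targets:
    - {"jaw": 1, "travel": [0, 0, -0.3], "twist": 0}
    - {"jaw": 1, "travel": [0, 0, -0.3], "twist": 0}
    - {"jaw": 1, "travel": [0, 0, -0.3], "twist": 0}
    - {"jaw": 1, "travel": [0, 0, -0.3], "twist": 0}
    - {"jaw": 1, "travel": [0, 0, -0.3], "twist": 0}
    - {"jaw": 1, "travel": [0, 0, -0.3], "twist": 0}

```text
t: 2.08
eef_pos: [182.9, -464.9, 795.7]
tcp_rot: [3.109, 0.0, 0.375]
ft_force: [0.4, 0.8, 0.6]
opening: 1.002
grip_force: 0.0
```

```bash
python3 -c "
from h import *
s=state();print(s['t'],s['joints'].round(3),s['eef_pos'].round(0),s['tcp_rot'].round(3))"
```

```text
2.0833 [-1.33   0.446  0.047  0.008  2.615 -0.127] [ 183. -465.  796.] [3.109 0.    0.375]
```

>>> drive_tool:
  targets:
    - {"jaw": 1, "travel": [0, 0.04, 0.04], "twist": 0}
    - {"jaw": 1, "travel": [0, 0.08, 0.08], "twist": 0}
    - {"jaw": 1, "travel": [0, 0.1, 0.12], "twist": 0}
    - {"jaw": 1, "travel": [0, 0.1, 0.16], "twist": 0}
    - {"jaw": 1, "travel": [0, 0.1, 0.2], "twist": 0}
    - {"jaw": 1, "travel": [0, 0.1, 0.24], "twist": 0}
    - {"jaw": 1, "travel": [0, 0.1, 0.28], "twist": 0}
    - {"jaw": 1, "travel": [0, 0.1, 0.3], "twist": 0}

```text
t: 2.75
eef_pos: [223.2, -567.5, 497.0]
tcp_rot: [3.111, 0.0, 0.375]
ft_force: [0.8, -1.7, 0.7]
opening: 0.995
grip_force: 0.0
```

```bash
python3 -c "
from h import *
s=state();print(s['t'],s['joints'].round(3),s['eef_pos'].round(0),s['tcp_rot'].round(3))"
```

```text
2.75 [-1.306  0.32   1.109  0.003  1.681 -0.109] [ 223. -568.  497.] [3.111 0.    0.375]
```

The tilt persists, so a move pushed past reach leans the tool outward. I'll lean it along the unit's x direction and do everything with it leaned, including gripping the jar across y. First I write a helper and move to the leaning place.

```bash
cat >> h.py <<'E'
from scipy.spatial.transform import Rotation as Ro
UO=np.array([639.9,49.6,0]); UR=Ro.from_euler("z",-0.1118).as_matrix()
def st():
    s=state(); R=Ro.from_euler("xyz",s["tcp_rot"]).as_matrix()
    z=R[:,2]; zu=UR.T@z; yu=UR.T@R[:,1]
    print("t",round(s["t"],2),"q",s["joints"].round(2),"p",s["eef_pos"].round(1),"unit",(UR.T@(s["eef_pos"]-UO)).round(1),"lean",np.degrees(np.arccos(-z[2])).round(1),"z_unit",zu.round(3),"y_unit",yu.round(3),"F",s["ft_force"].round(1),"op",round(s["opening"],3),"gf",round(s["grip_force"],1))
    return s,R
def to(X,unit=True,grasp=False):
    s,R=st(); X=np.array(X,float)
    if unit: X=UR@X+UO
    p=s["eef_pos"]-(grip_depth*R[:,2] if grasp else 0)
    # twist that brings tool y closest to +-unit y
    yu=R.T@UR[:,1]; a=np.arctan2(-yu[0],yu[1]); a=(a+np.pi/2)%np.pi-np.pi/2
    print("travel m",(R.T@(X-p)/1000).round(4),"twist",a.round(3))
E
python3 -c "
from h import *
to([650,-65,600],unit=False)"
```

```text
t 2.75 q [-1.31  0.32  1.11  0.    1.68 -0.11] p [ 223.2 -567.5  497. ] unit [-345.2 -659.7  497. ] lean 1.8 z_unit [ 0.014 -0.027 -1.   ] y_unit [ 0.467 -0.883  0.031] F [ 0.8 -1.7  0.7] op 0.995 gf 0.0
travel m [ 0.5811 -0.308  -0.1127] twist 0.487
```

>>> drive_tool:
  targets:
    - {"jaw": 1, "travel": [0.29, -0.154, -0.056], "twist": 0.487}
    - {"jaw": 1, "travel": [0.29, -0.154, -0.056], "twist": 0.487}
    - {"jaw": 1, "travel": [0.29, -0.154, -0.056], "twist": 0.487}
    - {"jaw": 1, "travel": [0.29, -0.154, -0.056], "twist": 0.487}
    - {"jaw": 1, "travel": [0.29, -0.154, -0.056], "twist": 0.487}
    - {"jaw": 1, "travel": [0.29, -0.154, -0.056], "twist": 0.487}
    - {"jaw": 1, "travel": [0.29, -0.154, -0.056], "twist": 0.487}
    - {"jaw": 1, "travel": [0.29, -0.154, -0.056], "twist": 0.487}

```text
t: 3.42
eef_pos: [434.7, -318.2, 550.1]
tcp_rot: [3.114, -0.015, -0.112]
ft_force: [0.2, -1.2, 0.3]
opening: 0.997
grip_force: 0.0
```

```bash
python3 -c "
from h import *
to([650,-65,600],unit=False)"
```

```text
t 3.42 q [-0.75  0.2   1.14 -0.01  1.77  0.93] p [ 434.7 -318.2  550.1] unit [-162.9 -388.4  550.1] lean 1.8 z_unit [ 0.015 -0.028 -1.   ] y_unit [-0.001 -1.     0.028] F [ 0.2 -1.2  0.3] op 0.997 gf 0.0
travel m [ 0.1863 -0.2743 -0.0548] twist -0.0
```

>>> drive_tool:
  targets:
    - {"jaw": 1, "travel": [0.186, -0.274, -0.055], "twist": 0}
    - {"jaw": 1, "travel": [0.186, -0.274, -0.055], "twist": 0}
    - {"jaw": 1, "travel": [0.186, -0.274, -0.055], "twist": 0}
    - {"jaw": 1, "travel": [0.186, -0.274, -0.055], "twist": 0}
    - {"jaw": 1, "travel": [0.186, -0.274, -0.055], "twist": 0}
    - {"jaw": 1, "travel": [0.186, -0.274, -0.055], "twist": 0}
    - {"jaw": 1, "travel": [0.186, -0.274, -0.055], "twist": 0}
    - {"jaw": 1, "travel": [0.186, -0.274, -0.055], "twist": 0}

```text
t: 4.08
eef_pos: [648.1, -66.8, 599.8]
tcp_rot: [3.114, -0.015, -0.112]
ft_force: [0.9, -1.2, 0.4]
opening: 0.999
grip_force: 0.0
```

>>> drive_tool:
  targets:
    - {"jaw": 1, "travel": [0.2, 0, 0], "twist": 0}
    - {"jaw": 1, "travel": [0.2, 0, 0], "twist": 0}
    - {"jaw": 1, "travel": [0.2, 0, 0], "twist": 0}
    - {"jaw": 1, "travel": [0.2, 0, 0], "twist": 0}
    - {"jaw": 1, "travel": [0.2, 0, 0], "twist": 0}
    - {"jaw": 1, "travel": [0.2, 0, 0], "twist": 0}

```text
t: 4.58
eef_pos: [779.3, -84.6, 554.2]
tcp_rot: [3.115, -0.028, -0.111]
ft_force: [0.1, -0.2, 0.2]
opening: 1.005
grip_force: 0.0
```

```bash
python3 -c "
from h import *
st()"
```

```text
t 4.58 q [-0.18  0.82  0.05 -0.03  2.24  1.48] p [779.3 -84.6 554.2] unit [ 153.5 -117.8  554.2] lean 2.2 z_unit [ 0.028 -0.027 -0.999] y_unit [-0.    -1.     0.027] F [ 0.1 -0.2  0.2] op 1.005 gf 0.0
```

Pushing at an angle slides the arm more than it leans it. I'll push straight along the stretched arm for a full call and measure the lean gained.

>>> drive_tool:
  targets:
    - {"jaw": 1, "travel": [0.4, 0, -0.36], "twist": 0}
    - {"jaw": 1, "travel": [0.4, 0, -0.36], "twist": 0}
    - {"jaw": 1, "travel": [0.4, 0, -0.36], "twist": 0}
    - {"jaw": 1, "travel": [0.4, 0, -0.36], "twist": 0}
    - {"jaw": 1, "travel": [0.4, 0, -0.36], "twist": 0}
    - {"jaw": 1, "travel": [0.4, 0, -0.36], "twist": 0}

```text
t: 5.08
eef_pos: [771.5, -81.9, 575.9]
tcp_rot: [3.114, -0.063, -0.111]
ft_force: [-0.4, -0.1, 0.6]
opening: 1.0
grip_force: 0.0
```

```bash
python3 -c "
from h import *
st()"
```

```text
t 5.08 q [-0.18  0.8   0.05 -0.03  2.23  1.48] p [771.5 -81.9 575.9] unit [ 145.5 -116.   575.9] lean 3.9 z_unit [ 0.063 -0.028 -0.998] y_unit [-0.001 -1.     0.028] F [-0.4 -0.1  0.6] op 1.0 gf 0.0
```

It works: the lean builds up by about 0.006 rad per row. I'll keep going, biased a little upward to stay away from the wall.

>>> drive_tool:
  targets:
    - {"jaw": 1, "travel": [0.45, 0, -0.42], "twist": 0}
    - {"jaw": 1, "travel": [0.45, 0, -0.42], "twist": 0}
    - {"jaw": 1, "travel": [0.45, 0, -0.42], "twist": 0}
    - {"jaw": 1, "travel": [0.45, 0, -0.42], "twist": 0}
    - {"jaw": 1, "travel": [0.45, 0, -0.42], "twist": 0}
    - {"jaw": 1, "travel": [0.45, 0, -0.42], "twist": 0}
    - {"jaw": 1, "travel": [0.45, 0, -0.42], "twist": 0}
    - {"jaw": 1, "travel": [0.45, 0, -0.42], "twist": 0}

```text
t: 5.75
eef_pos: [762.4, -79.2, 593.2]
tcp_rot: [3.114, -0.084, -0.11]
ft_force: [-0.0, -0.6, 0.4]
opening: 1.0
grip_force: 0.0
```

>>> drive_tool:
  targets:
    - {"jaw": 1, "travel": [0.45, 0, -0.38], "twist": 0}
    - {"jaw": 1, "travel": [0.45, 0, -0.38], "twist": 0}
    - {"jaw": 1, "travel": [0.45, 0, -0.38], "twist": 0}
    - {"jaw": 1, "travel": [0.45, 0, -0.38], "twist": 0}
    - {"jaw": 1, "travel": [0.45, 0, -0.38], "twist": 0}
    - {"jaw": 1, "travel": [0.45, 0, -0.38], "twist": 0}
    - {"jaw": 1, "travel": [0.45, 0, -0.38], "twist": 0}
    - {"jaw": 1, "travel": [0.45, 0, -0.38], "twist": 0}

```text
t: 6.42
eef_pos: [759.9, -77.7, 603.7]
tcp_rot: [3.114, -0.107, -0.109]
ft_force: [-0.1, 0.1, -0.9]
opening: 0.999
grip_force: 0.0
```

```bash
python3 -c "
from h import *
st()"
```

```text
t 6.42 q [-0.18  0.76  0.05 -0.03  2.22  1.48] p [759.9 -77.7 603.7] unit [ 133.5 -113.1  603.7] lean 6.3 z_unit [ 0.107 -0.028 -0.994] y_unit [-0.001 -1.     0.028] F [-0.1  0.1 -0.9] op 0.999 gf 0.0
```

>>> drive_tool:
  targets:
    - {"jaw": 1, "travel": [3, 0, -2], "twist": 0}

```text
t: 6.5
eef_pos: [765.0, -78.1, 605.2]
tcp_rot: [3.113, -0.129, -0.109]
ft_force: [0.8, -0.2, -0.0]
opening: 1.001
grip_force: 0.0
```

>>> drive_tool:
  targets:
    - {"jaw": 1, "travel": [3, 0, -2], "twist": 0}

```text
t: 6.58
eef_pos: [770.2, -78.5, 607.3]
tcp_rot: [3.113, -0.152, -0.108]
ft_force: [0.2, 0.6, -0.2]
opening: 1.001
grip_force: 0.0
```

>>> drive_tool:
  targets:
    - {"jaw": 1, "travel": [3, 0, -2], "twist": 0}
    - {"jaw": 1, "travel": [3, 0, -2], "twist": 0}

```text
t: 6.75
eef_pos: [774.8, -78.7, 610.9]
tcp_rot: [3.113, -0.178, -0.107]
ft_force: [-0.2, 0.8, -0.7]
opening: 0.997
grip_force: 0.0
```

>>> drive_tool:
  targets:
    - {"jaw": 1, "travel": [3, 0, -2], "twist": 0}
    - {"jaw": 1, "travel": [3, 0, -2], "twist": 0}
    - {"jaw": 1, "travel": [3, 0, -2], "twist": 0}
    - {"jaw": 1, "travel": [3, 0, -2], "twist": 0}

```text
t: 7.08
eef_pos: [778.4, -78.6, 614.5]
tcp_rot: [3.113, -0.2, -0.107]
ft_force: [0.0, 0.2, 0.1]
opening: 1.003
grip_force: 0.0
```

```bash
python3 -c "
from h import *
st()"
```

```text
t 7.08 q [-0.18  0.75  0.05 -0.02  2.14  1.49] p [778.4 -78.6 614.5] unit [ 152.  -112.   614.5] lean 11.6 z_unit [ 0.199 -0.028 -0.98 ] y_unit [-0.001 -1.     0.028] F [0.  0.2 0.1] op 1.003 gf 0.0
```

Each one-row call adds 0.023 rad. About 18 more get to roughly 36°.

>>> drive_tool:
  targets:
    - {"jaw": 1, "travel": [2, 0, -1.3], "twist": 0}

```text
t: 7.17
eef_pos: [782.2, -78.9, 617.5]
tcp_rot: [3.113, -0.221, -0.106]
ft_force: [0.1, -0.9, -0.2]
opening: 1.001
grip_force: 0.0
```

>>> drive_tool:
  targets:
    - {"jaw": 1, "travel": [2, 0, -1.3], "twist": 0}

```text
t: 7.25
eef_pos: [785.4, -79.0, 622.7]
tcp_rot: [3.112, -0.246, -0.105]
ft_force: [-0.1, -0.0, 0.5]
opening: 1.0
grip_force: 0.0
```

>>> drive_tool:
  targets:
    - {"jaw": 1, "travel": [2, 0, -1.3], "twist": 0}

```text
t: 7.33
eef_pos: [787.7, -79.0, 628.4]
tcp_rot: [3.112, -0.269, -0.105]
ft_force: [0.3, -0.2, -0.8]
opening: 1.0
grip_force: 0.0
```

>>> drive_tool:
  targets:
    - {"jaw": 1, "travel": [2, 0, -1.3], "twist": 0}

```text
t: 7.42
eef_pos: [789.5, -78.9, 634.5]
tcp_rot: [3.112, -0.292, -0.104]
ft_force: [-0.9, 0.0, 1.0]
opening: 1.001
grip_force: 0.0
```

>>> drive_tool:
  targets:
    - {"jaw": 1, "travel": [2, 0, -1.2], "twist": 0}

```text
t: 7.5
eef_pos: [791.8, -79.0, 640.3]
tcp_rot: [3.112, -0.316, -0.103]
ft_force: [-0.5, -0.2, 0.1]
opening: 0.996
grip_force: 0.0
```

>>> drive_tool:
  targets:
    - {"jaw": 1, "travel": [2, 0, -1.2], "twist": 0}

```text
t: 7.58
eef_pos: [794.0, -79.0, 645.9]
tcp_rot: [3.111, -0.338, -0.103]
ft_force: [-0.8, -0.2, 0.2]
opening: 1.002
grip_force: 0.0
```

>>> drive_tool:
  targets:
    - {"jaw": 1, "travel": [2, 0, -1.1], "twist": 0}

```text
t: 7.67
eef_pos: [796.6, -79.0, 651.5]
tcp_rot: [3.111, -0.362, -0.102]
ft_force: [-0.1, 0.2, 0.1]
opening: 0.999
grip_force: 0.0
```

>>> drive_tool:
  targets:
    - {"jaw": 1, "travel": [2, 0, -1.1], "twist": 0}

```text
t: 7.75
eef_pos: [799.0, -79.1, 657.2]
tcp_rot: [3.111, -0.385, -0.101]
ft_force: [1.0, -0.2, -0.3]
opening: 1.002
grip_force: 0.0
```

>>> drive_tool:
  targets:
    - {"jaw": 1, "travel": [2, 0, -1.0], "twist": 0}

```text
t: 7.83
eef_pos: [801.7, -79.1, 662.8]
tcp_rot: [3.11, -0.408, -0.1]
ft_force: [-0.6, 0.0, 0.4]
opening: 1.004
grip_force: 0.0
```

>>> drive_tool:
  targets:
    - {"jaw": 1, "travel": [2, 0, -1.0], "twist": 0}

```text
t: 7.92
eef_pos: [804.1, -79.2, 668.6]
tcp_rot: [3.11, -0.431, -0.099]
ft_force: [0.5, -0.2, 0.5]
opening: 0.998
grip_force: 0.0
```

```bash
python3 -c "
from h import *
st()"
```

```text
t 7.92 q [-0.18  0.7   0.05  0.    1.96  1.5 ] p [804.1 -79.2 668.6] unit [ 177.5 -109.7  668.6] lean 24.8 z_unit [ 0.418 -0.026 -0.908] y_unit [-0.001 -1.     0.029] F [ 0.5 -0.2  0.5] op 0.998 gf 0.0
```

>>> drive_tool:
  targets:
    - {"jaw": 1, "travel": [2, 0, -0.9], "twist": 0}

```text
t: 8.0
eef_pos: [806.9, -79.2, 674.4]
tcp_rot: [3.11, -0.456, -0.099]
ft_force: [1.0, 0.7, 0.6]
opening: 1.002
grip_force: 0.0
```

>>> drive_tool:
  targets:
    - {"jaw": 1, "travel": [2, 0, -0.9], "twist": 0}

```text
t: 8.08
eef_pos: [809.5, -79.3, 680.3]
tcp_rot: [3.109, -0.479, -0.098]
ft_force: [0.4, -0.8, -1.2]
opening: 1.003
grip_force: 0.0
```

>>> drive_tool:
  targets:
    - {"jaw": 1, "travel": [2, 0, -0.8], "twist": 0}

```text
t: 8.17
eef_pos: [812.4, -79.4, 686.2]
tcp_rot: [3.109, -0.503, -0.097]
ft_force: [-0.5, 0.4, -0.1]
opening: 1.002
grip_force: 0.0
```

>>> drive_tool:
  targets:
    - {"jaw": 1, "travel": [2, 0, -0.8], "twist": 0}

```text
t: 8.25
eef_pos: [815.0, -79.5, 692.1]
tcp_rot: [3.108, -0.527, -0.096]
ft_force: [-0.5, -0.4, -0.3]
opening: 1.0
grip_force: 0.0
```

>>> drive_tool:
  targets:
    - {"jaw": 1, "travel": [2, 0, -0.7], "twist": 0}

```text
t: 8.33
eef_pos: [818.1, -79.6, 698.0]
tcp_rot: [3.108, -0.552, -0.095]
ft_force: [-0.4, -0.2, -0.0]
opening: 0.998
grip_force: 0.0
```

>>> drive_tool:
  targets:
    - {"jaw": 1, "travel": [2, 0, -0.7], "twist": 0}

```text
t: 8.42
eef_pos: [820.9, -79.7, 704.0]
tcp_rot: [3.107, -0.575, -0.094]
ft_force: [-0.5, -0.2, -0.3]
opening: 1.002
grip_force: 0.0
```

>>> drive_tool:
  targets:
    - {"jaw": 1, "travel": [2, 0, -0.6], "twist": 0}

```text
t: 8.5
eef_pos: [824.1, -79.9, 710.0]
tcp_rot: [3.106, -0.6, -0.093]
ft_force: [0.3, 0.2, -0.1]
opening: 1.003
grip_force: 0.0
```

>>> drive_tool:
  targets:
    - {"jaw": 1, "travel": [2, 0, -0.6], "twist": 0}

```text
t: 8.58
eef_pos: [827.0, -80.0, 715.9]
tcp_rot: [3.106, -0.624, -0.092]
ft_force: [-0.0, -0.8, -0.2]
opening: 0.998
grip_force: 0.0
```

>>> drive_tool:
  targets:
    - {"jaw": 1, "travel": [2, 0, -0.6], "twist": 0}

```text
t: 8.67
eef_pos: [829.1, -79.9, 722.8]
tcp_rot: [3.105, -0.648, -0.091]
ft_force: [0.3, 0.2, -0.1]
opening: 1.002
grip_force: 0.0
```

```bash
python3 -c "
from h import *
to([-200,0,350])"
```

```text
t 8.67 q [-0.18  0.67  0.05  0.02  1.78  1.5 ] p [829.1 -79.9 722.8] unit [ 202.4 -107.6  722.8] lean 37.2 z_unit [ 0.604 -0.024 -0.796] y_unit [-0.001 -1.     0.029] F [ 0.3  0.2 -0.1] op 1.002 gf 0.0
travel m [-0.544  -0.118   0.0512] twist 0.017
```

The lean is 37°. Next is the jar pre-grasp.

>>> drive_tool:
  targets:
    - {"jaw": 1, "travel": [-0.272, -0.059, 0.026], "twist": 0}
    - {"jaw": 1, "travel": [-0.272, -0.059, 0.026], "twist": 0}
    - {"jaw": 1, "travel": [-0.272, -0.059, 0.026], "twist": 0}
    - {"jaw": 1, "travel": [-0.272, -0.059, 0.026], "twist": 0}
    - {"jaw": 1, "travel": [-0.272, -0.059, 0.026], "twist": 0}
    - {"jaw": 1, "travel": [-0.272, -0.059, 0.026], "twist": 0}
    - {"jaw": 1, "travel": [-0.272, -0.059, 0.026], "twist": 0}
    - {"jaw": 1, "travel": [-0.272, -0.059, 0.026], "twist": 0}

```text
t: 9.33
eef_pos: [663.3, -15.1, 564.7]
tcp_rot: [3.105, -0.648, -0.091]
ft_force: [1.2, -0.2, 0.6]
opening: 0.999
grip_force: 0.0
```

```bash
python3 -c "
from h import *
to([-205,0,190],grasp=True)"
```

```text
t 9.33 q [-0.11  0.14  1.31 -0.03  1.04  1.57] p [663.3 -15.1 564.7] unit [ 30.5 -61.7 564.7] lean 37.2 z_unit [ 0.604 -0.024 -0.797] y_unit [-0.001 -1.     0.029] F [ 1.2 -0.2  0.6] op 0.999 gf 0.0
travel m [-0.4129 -0.0722  0.1735] twist 0.017
```

>>> drive_tool:
  targets:
    - {"jaw": 1, "travel": [-0.28, -0.05, 0.116], "twist": 0}
    - {"jaw": 1, "travel": [-0.28, -0.05, 0.116], "twist": 0}
    - {"jaw": 1, "travel": [-0.28, -0.05, 0.116], "twist": 0}
    - {"jaw": 1, "travel": [-0.28, -0.05, 0.116], "twist": 0}
    - {"jaw": 1, "travel": [-0.28, -0.05, 0.116], "twist": 0}
    - {"jaw": 1, "travel": [-0.28, -0.05, 0.116], "twist": 0}
    - {"jaw": 1, "travel": [-0.28, -0.05, 0.116], "twist": 0}
    - {"jaw": 1, "travel": [-0.28, -0.05, 0.116], "twist": 0}

```text
t: 10.0
eef_pos: [513.7, 44.7, 299.0]
tcp_rot: [3.106, -0.642, -0.09]
ft_force: [0.5, 0.5, 0.5]
opening: 1.002
grip_force: 0.0
```

>>> drive_tool:
  targets:
    - {"jaw": 1, "travel": [-0.04, -0.007, 0.018], "twist": 0}
    - {"jaw": 1, "travel": [-0.08, -0.014, 0.036], "twist": 0}
    - {"jaw": 1, "travel": [-0.12, -0.021, 0.055], "twist": 0}
    - {"jaw": 1, "travel": [-0.133, -0.022, 0.057], "twist": 0}
    - {"jaw": 1, "travel": [-0.133, -0.022, 0.057], "twist": 0}

```text
t: 10.42
eef_pos: [452.0, 33.0, 203.8]
tcp_rot: [3.07, -0.62, -0.014]
ft_force: [11.9, 27.6, 8.3]
opening: 1.001
grip_force: 0.0
```

```bash
python3 - <<'E'
from h import *
to([-131,-2.7,80],grasp=True)
c=read_camera("wrist");s=read_camera("side")
cv2.imwrite("pics/w1.png",np.hstack([c["frame"],s["frame"]])[:,:,::-1][:, :])
im=cv2.imread("pics/w1.png");cv2.imwrite("pics/w1.png",cv2.resize(im,(800,300)))
E
```

```text
t 10.42 q [-0.04  0.13  2.36 -1.14  0.06  2.69] p [452.   33.  203.8] unit [-184.9  -37.5  203.8] lean 35.7 z_unit [ 0.584 -0.015 -0.812] y_unit [ 0.056 -0.997  0.059] F [11.9 27.6  8.3] op 1.001 gf 0.0
travel m [-0.0255 -0.0389  0.1502] twist 0.079
```

View pics/w1.png

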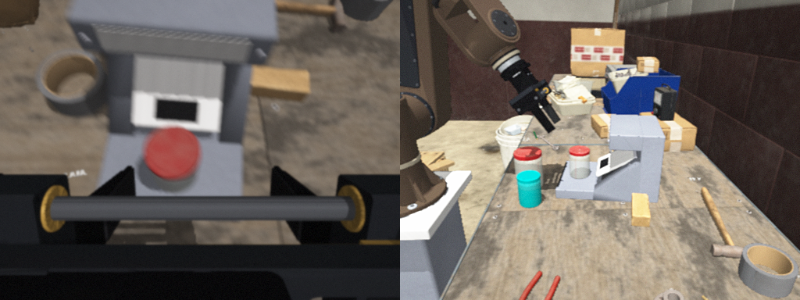

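The fingers are above the jar, which sits at (172,155) in the left half of the picture, and nothing is touching. But joint 5 is at its lower limit of 0.06, because the leaned tool lines up with the forearm here. I'll fit the kinematics from the readings so far to see which leans are reachable at the jar and at the pad.

```bash
cat > kin.py <<'E'
import numpy as np
from scipy.optimize import least_squares
D=np.array([[.4916,1.5595,1.0917,624.8,214],[.371,.937,1.833,624.3,537],[.552,.049,2.526,583.4,739.3],[.446,.047,2.615,499.6,795.7],[.32,1.109,1.681,609.8,497],[.82,.05,2.24,783.9,554.2],[.80,.05,2.23,775.8,575.9],[.76,.05,2.22,763.8,603.7],[.75,.05,2.14,782.4,614.5],[.70,.05,1.96,808,668.6],[.67,.05,1.78,833,722.8],[.14,1.31,1.04,663.5,564.7]])
def fk(p,q2,q3,q5):
    a,h,L1,L2,e,Dt,b=p; s=q2+q3; u=s+q5
    r=a+L1*np.sin(q2)+L2*np.sin(s)+e*np.cos(s)+Dt*np.sin(u); z=h+L1*np.cos(q2)+L2*np.cos(s)-e*np.sin(s)+Dt*np.cos(u)
    return np.hypot(r,b),z
def res(p):
    r,z=fk(p,D[:,0],D[:,1],D[:,2]); return np.r_[r-D[:,3],z-D[:,4],(p[6]-67)]
f=least_squares(res,[0,180,610,570,0,300,67],x_scale=100,loss="soft_l1",f_scale=5); P=f.x
def ik(r,z,lean):
    u=np.pi-lean
    g=lambda q:[fk(P,q[0],q[1],u-q[0]-q[1])[0]-r,fk(P,q[0],q[1],u-q[0]-q[1])[1]-z]
    s=least_squares(g,[.5,1.7]); q=s.x
    return q.round(2),round(u-q.sum(),2),round(s.cost,2)
E
python3 - <<'E'
from kin import *
print(P.round(0),f.cost, f.fun.round(0))
G=18.8
for lean in range(0,46,5):
    l=np.radians(lean); o=[]
    for nm,x,y,z,d in [("jar",509.6,61.5,80,G),("jarup",509.6,61.5,150,G),("aside",520,-118,52,G),("pad",598,54,54,0),("padpre",562,58,97,0)]:
        r=np.hypot(x,y)+d*np.sin(l); o.append((nm,)+ik(r,z-d*np.cos(l),l)[:2])
    print(lean,[(n,q.tolist(),q5) for n,q,q5 in o])
E
```

```text
[ -0. 198. 586. 411.  44. 272.  67.] 24.501121164850858 [-1.  0.  0. -0.  0. -2.  2.  1. -0. -2.  0.  0. -1. -1. -0.  0. -0.  3.
 -3.  0.  1.  1. -3.  3. -0.]
0 [('jar', [0.56, 1.97], np.float64(0.61)), ('jarup', [0.44, 1.92], np.float64(0.78)), ('aside', [0.62, 1.94], np.float64(0.58)), ('pad', [0.65, 1.76], np.float64(0.73)), ('padpre', [0.55, 1.82], np.float64(0.77))]
5 [('jar', [0.54, 2.03], np.float64(0.49)), ('jarup', [0.42, 1.97], np.float64(0.66)), ('aside', [0.6, 2.0], np.float64(0.45)), ('pad', [0.63, 1.82], np.float64(0.6)), ('padpre', [0.53, 1.88], np.float64(0.64))]
10 [('jar', [0.52, 2.08], np.float64(0.36)), ('jarup', [0.4, 2.02], np.float64(0.54)), ('aside', [0.59, 2.05], np.float64(0.32)), ('pad', [0.61, 1.88], np.float64(0.47)), ('padpre', [0.51, 1.94], np.float64(0.52))]
15 [('jar', [0.51, 2.14], np.float64(0.23)), ('jarup', [0.38, 2.08], np.float64(0.42)), ('aside', [0.59, 2.1], np.float64(0.19)), ('pad', [0.6, 1.94], np.float64(0.34)), ('padpre', [0.49, 2.0], np.float64(0.39))]
20 [('jar', [0.51, 2.19], np.float64(0.09)), ('jarup', [0.37, 2.13], np.float64(0.29))
[... 524 characters left out ...]
re', [0.48, 2.17], np.float64(-0.04))]
35 [('jar', [0.55, 2.35], np.float64(-0.37)), ('jarup', [0.37, 2.29], np.float64(-0.13)), ('aside', [0.63, 2.31], np.float64(-0.41)), ('pad', [0.61, 2.17], np.float64(-0.25)), ('padpre', [0.49, 2.23], np.float64(-0.19))]
40 [('jar', [0.58, 2.39], np.float64(-0.53)), ('jarup', [0.39, 2.34], np.float64(-0.29)), ('aside', [0.66, 2.36], np.float64(-0.58)), ('pad', [0.64, 2.22], np.float64(-0.41)), ('padpre', [0.52, 2.28], np.float64(-0.35))]
45 [('jar', [0.63, 2.44], np.float64(-0.71)), ('jarup', [0.42, 2.39], np.float64(-0.46)), ('aside', [0.71, 2.4], np.float64(-0.75)), ('pad', [0.67, 2.27], np.float64(-0.58)), ('padpre', [0.55, 2.33], np.float64(-0.52))]
```

The fit is good, to about 3 mm. At 37° the jar and pad need the flipped wrist (joint 4 near π), reached by passing the singularity with the arm swung to the right. I'll check that path with a full model.

```bash
cat >> kin.py <<'E'
from scipy.spatial.transform import Rotation as Ro
LO=np.array([-3.1,-.84,.05,-1.13,.06,-2.69]);HI=np.array([3.1,2.19,2.79,4.28,2.93,2.69])
CC=0.0
def fk6(q):
    a,h,L1,L2,e,Dt,b=P; s=q[1]+q[2]
    W=np.array([a+L1*np.sin(q[1])+L2*np.sin(s)+e*np.cos(s),b,h+L1*np.cos(q[1])+L2*np.cos(s)-e*np.sin(s)])
    R=Ro.from_euler("z",q[0])*Ro.from_euler("y",s)*Ro.from_euler("z",q[3])*Ro.from_euler("y",q[4])*Ro.from_euler("z",q[5]+CC)
    return Ro.from_euler("z",q[0]).apply(W)+Dt*R.as_matrix()[:,2],R
_q=np.array([-1.30161,.49157,1.55945,0,1.09169,-.1056]); _R=Ro.from_euler("xyz",[-3.1405,0,.3748])
CC=(fk6(_q)[1].inv()*_R).as_rotvec()[2]
def step(q,p,R):   # local bounded IK
    def g(x):
        pp,RR=fk6(x); return np.r_[(pp-p)/300,(RR.inv()*R).as_rotvec(),1e-3*(x-q)]
    s=least_squares(g,np.clip(q,LO+1e-4,HI-1e-4),bounds=(LO,HI)); pp,RR=fk6(s.x)
    return s.x,np.linalg.norm(pp-p),np.linalg.norm((RR.inv()*R).as_rotvec())
def path(q,pts,R,n=10):
    p0=fk6(q)[0]
    for P1 in pts:
        P1=np.array(P1,float)
        for k in range(1,n+1):
            qo=q; q,ep,er=step(q,p0+(P1-p0)*k/n,R)
            if k==n or ep>3 or er>.02 or abs(q-qo).max()>.4: print(P1,k,q.round(2),"ep",ep.round(1),"er",er.round(3))
        p0=P1
    return q
E
python3 - <<'E'
from kin import *
from cell import state
s=state(); p,R=fk6(s["joints"]); print(CC,p.round(1),s["eef_pos"].round(1),R.as_euler("xyz").round(3),s["tcp_rot"].round(3))
UO=np.array([639.9,49.6,0]); U=Ro.from_euler("z",-.1118)
l=np.radians(36); z=[np.sin(l),-.02,-np.cos(l)]; y=np.array([0,-1,.03]); z=np.array(z)/np.linalg.norm(z); y-=y@z*z; y/=np.linalg.norm(y)
R=U*Ro.from_matrix(np.c_[np.cross(y,z),y,z])
u=lambda *v:U.apply(np.array(v,float))+UO
g=lambda *v:u(*v)+18.8*R.as_matrix()[:,2]
zz=U.inv().apply(R.as_matrix()[:,2])
q0=np.array([-.11,.14,1.31,-.03,1.04,1.57])
for name,via in [("A",[(560,-60,420),(560,-330,420),(400,-330,220)]),("B",[(600,-60,420),(560,-400,400),(450,-300,150)])]:
    print(name); q=path(q0,via,R)
    for d in (150,110,70,0): print("pre",d); q1=path(q,[g(*(np.array([-131,-2.7,80])-d*zz))],R)
    print("seq");q=path(q1,[g(-131,-2.7,130),g(-100,-180,130),g(-100,-180,53),g(*(np.array([-100,-180,53])-90*zz)),u(-110,0,110),u(-60,0,75),u(-40,0,52),u(-110,0,110)],R)
E
```

```text
1.570782715911973 [448.9  28.4 201.4] [449.3  27.3 202.2] [ 3.071 -0.615 -0.032] [ 3.071 -0.615 -0.032]
A
[560. -60. 420.] 10 [-0.26  0.02  1.8   0.1   0.7   1.36] ep 0.0 er 0.0
[ 560. -330.  420.] 10 [-0.79  0.19  1.6   0.47  0.88  0.67] ep 0.0 er 0.0
[ 400. -330.  220.] 10 [-1.08  0.23  2.15  1.    0.59 -0.21] ep 0.0 er 0.0
pre 150
[433.08866047  72.74132021 186.12180742] 8 [-0.2   0.12  2.44  2.56  0.06 -1.08] ep 0.8 er 0.004
[433.08866047  72.74132021 186.12180742] 9 [-0.04  0.14  2.42  4.05  0.08 -2.44] ep 0.0 er 0.0
[433.08866047  72.74132021 186.12180742] 10 [ 0.1   0.17  2.41  4.28  0.15 -2.55] ep 2.0 er 0.01
pre 110
[456.3593787   69.32389491 153.76759784] 7 [-0.34  0.19  2.44  2.32  0.15 -0.96] ep 0.0 er 0.0
[456.3593787   69.32389491 153.76759784] 8 [-0.19  0.21  2.44  2.95  0.14 -1.46] ep 0.0 er 0.0
[456.3593787   69.32389491 153.76759784] 9 [-0.05  0.24  2.42  3.5   0.16 -1.89] ep 0.0 er 0.0
[456.3593787   69.32389491 153.76759784] 10 [ 0.08  0.28  2.4   3.87  0.2  -2.15] ep 0.0 er 0.0
pre 70
[479.63009693  65.90646962 121.41338826] 7 [-0.33  0.27  2.43  2.62  0.21 -1.25
[... 2093 characters left out ...]
1.93] ep 0.0 er 0.0
[ 531.37944513 -119.72570523  114.7935215 ] 10 [-0.43  0.44  2.28  2.41  0.25 -1.13] ep 0.0 er 0.0
[ 531.37944513 -119.72570523   37.7935215 ] 10 [-0.43  0.63  2.32  2.76  0.45 -1.5 ] ep 0.0 er 0.0
[ 479.02032912 -112.03649832  110.59049305] 10 [-0.47  0.41  2.4   2.53  0.33 -1.29] ep 0.0 er 0.0
[530.58674244  61.87239673 110.        ] 10 [ 0.05  0.45  2.29  3.63  0.24 -1.94] ep 0.0 er 0.0
[580.27458679  56.29403458  75.        ] 10 [ 0.03  0.56  2.2   3.55  0.26 -1.87] ep 0.0 er 0.0
[600.14972452  54.06268972  52.        ] 10 [ 0.02  0.62  2.16  3.5   0.29 -1.82] ep 0.0 er 0.0
[530.58674244  61.87239673 110.        ] 10 [ 0.05  0.45  2.29  3.63  0.24 -1.94] ep 0.0 er 0.0
```

The model matches and the whole sequence is feasible. I back off up and to the right first.

```bash
python3 -c "
from h import *
to([580,-40,420],unit=False)"
```

```text
t 10.52 q [-0.05  0.13  2.36 -1.13  0.07  2.68] p [449.3  27.3 202.2] unit [-186.9  -43.4  202.2] lean 35.4 z_unit [ 0.579 -0.024 -0.815] y_unit [ 0.039 -0.998  0.058] F [ 0.6  1.4 -0.2] op 0.998 gf 0.0
travel m [ 0.2341  0.0702 -0.0967] twist 0.065
```

>>> drive_tool:
  targets:
    - {"jaw": 1, "travel": [0.03, 0.01, -0.012], "twist": 0}
    - {"jaw": 1, "travel": [0.06, 0.018, -0.025], "twist": 0}
    - {"jaw": 1, "travel": [0.09, 0.027, -0.037], "twist": 0}
    - {"jaw": 1, "travel": [0.12, 0.036, -0.05], "twist": 0}
    - {"jaw": 1, "travel": [0.15, 0.045, -0.062], "twist": 0}
    - {"jaw": 1, "travel": [0.18, 0.054, -0.074], "twist": 0}
    - {"jaw": 1, "travel": [0.21, 0.063, -0.087], "twist": 0}
    - {"jaw": 1, "travel": [0.234, 0.07, -0.097], "twist": 0}

```text
t: 11.18
eef_pos: [538.8, -19.3, 350.1]
tcp_rot: [3.07, -0.623, -0.02]
ft_force: [0.9, -0.8, -0.2]
opening: 1.0
grip_force: 0.0
```

```bash
python3 - <<'E'
from h import *
to([560,-380,400],unit=False)
from kin import *
s=state();q=s["joints"];R=Ro.from_euler("xyz",s["tcp_rot"])
path(q,[(560,-380,400),(450,-300,150),(456,69,154)],R)
E
```

```text
t 11.18 q [-0.17  0.04  1.97  0.03  0.51  1.43] p [538.8 -19.3 350.1] unit [-92.8 -79.8 350.1] lean 35.9 z_unit [ 0.586 -0.017 -0.81 ] y_unit [ 0.05  -0.997  0.058] F [ 0.9 -0.8 -0.2] op 1.0 gf 0.0
travel m [0.0521 0.361  0.0018] twist 0.075
[ 560. -380.  400.] 10 [-0.85  0.25  1.57  0.52  0.89  0.52] ep 0.0 er 0.0
[ 450. -300.  150.] 10 [-0.93  0.38  2.2   1.38  0.44 -0.57] ep 0.0 er 0.0
[456.  69. 154.] 9 [-0.04  0.27  2.42  3.47  0.18 -1.91] ep 0.0 er 0.0
[456.  69. 154.] 10 [ 0.08  0.27  2.4   3.86  0.2  -2.2 ] ep 0.0 er 0.0
```

>>> drive_tool:
  targets:
    - {"jaw": 1, "travel": [0.005, 0.038, 0], "twist": 0.01}
    - {"jaw": 1, "travel": [0.01, 0.078, 0], "twist": 0.02}
    - {"jaw": 1, "travel": [0.02, 0.118, 0], "twist": 0.03}
    - {"jaw": 1, "travel": [0.025, 0.158, 0], "twist": 0.04}
    - {"jaw": 1, "travel": [0.03, 0.198, 0], "twist": 0.05}
    - {"jaw": 1, "travel": [0.035, 0.238, 0], "twist": 0.065}
    - {"jaw": 1, "travel": [0.04, 0.278, 0], "twist": 0.065}
    - {"jaw": 1, "travel": [0.045, 0.318, 0], "twist": 0.065}

```text
t: 11.85
eef_pos: [554.3, -339.5, 394.0]
tcp_rot: [3.113, -0.626, -0.1]
ft_force: [1.9, 0.4, 0.2]
opening: 0.995
grip_force: 0.0
```

```bash
python3 - <<'E'
from h import *
to([450,-300,150],unit=False)
E
```

```text
t 11.85 q [-0.8   0.21  1.65  0.5   0.83  0.62] p [ 554.3 -339.5  394. ] unit [ -41.7 -396.2  394. ] lean 35.9 z_unit [ 0.586 -0.022 -0.81 ] y_unit [-0.005 -1.     0.023] F [1.9 0.4 0.2] op 0.995 gf 0.0
travel m [-0.2303 -0.0328  0.1337] twist 0.009
```

>>> drive_tool:
  targets:
    - {"jaw": 1, "travel": [-0.029, -0.004, 0.017], "twist": 0}
    - {"jaw": 1, "travel": [-0.058, -0.008, 0.033], "twist": 0}
    - {"jaw": 1, "travel": [-0.086, -0.012, 0.05], "twist": 0}
    - {"jaw": 1, "travel": [-0.115, -0.016, 0.067], "twist": 0}
    - {"jaw": 1, "travel": [-0.144, -0.02, 0.084], "twist": 0}
    - {"jaw": 1, "travel": [-0.173, -0.024, 0.1], "twist": 0}
    - {"jaw": 1, "travel": [-0.202, -0.029, 0.117], "twist": 0}
    - {"jaw": 1, "travel": [-0.23, -0.033, 0.134], "twist": 0}

```text
t: 12.52
eef_pos: [454.9, -298.6, 159.7]
tcp_rot: [3.115, -0.626, -0.1]
ft_force: [2.1, -0.6, 0.1]
opening: 1.0
grip_force: 0.0
```

```bash
python3 - <<'E'
from h import *
to([456,69,154],unit=False)
from kin import *
s=state();path(s["joints"],[(456,69,154)],Ro.from_euler("xyz",s["tcp_rot"]),n=13)
E
```

```text
t 12.52 q [-0.91  0.36  2.19  1.33  0.43 -0.44] p [ 454.9 -298.6  159.7] unit [-145.  -366.7  159.7] lean 35.9 z_unit [ 0.586 -0.02  -0.81 ] y_unit [-0.004 -1.     0.022] F [ 2.1 -0.6  0.1] op 1.0 gf 0.0
travel m [-0.0321 -0.3653 -0.026 ] twist 0.01
[456.  69. 154.] 13 [ 0.08  0.28  2.4   3.88  0.2  -2.15] ep 0.0 er 0.0
```

>>> drive_tool:
  targets:
    - {"jaw": 1, "travel": [-0.002, -0.024, -0.002], "twist": 0}
    - {"jaw": 1, "travel": [-0.004, -0.048, -0.004], "twist": 0}
    - {"jaw": 1, "travel": [-0.006, -0.072, -0.005], "twist": 0}
    - {"jaw": 1, "travel": [-0.009, -0.096, -0.007], "twist": 0}
    - {"jaw": 1, "travel": [-0.011, -0.12, -0.009], "twist": 0}
    - {"jaw": 1, "travel": [-0.013, -0.144, -0.01], "twist": 0}
    - {"jaw": 1, "travel": [-0.015, -0.168, -0.012], "twist": 0}
    - {"jaw": 1, "travel": [-0.017, -0.192, -0.014], "twist": 0}

```text
t: 13.18
eef_pos: [456.2, -104.7, 158.8]
tcp_rot: [3.116, -0.627, -0.1]
ft_force: [1.3, 0.2, -0.0]
opening: 1.001
grip_force: 0.0
```

```bash
python3 - <<'E'
from h import *
to([456,69,154],unit=False)
from kin import *
s=state();path(s["joints"],[(456,69,154)],Ro.from_euler("xyz",s["tcp_rot"]),n=8)
E
```

```text
t 13.18 q [-0.48  0.26  2.4   2.12  0.23 -0.87] p [ 456.2 -104.7  158.8] unit [-165.4 -173.8  158.8] lean 36.0 z_unit [ 0.587 -0.019 -0.81 ] y_unit [-0.003 -1.     0.021] F [ 1.3  0.2 -0. ] op 1.001 gf 0.0
travel m [-0.0169 -0.1726 -0.0108] twist 0.01
[456.  69. 154.] 8 [ 0.08  0.28  2.4   3.87  0.2  -2.14] ep 0.0 er 0.0
```

>>> drive_tool:
  targets:
    - {"jaw": 1, "travel": [-0.002, -0.018, -0.001], "twist": 0}
    - {"jaw": 1, "travel": [-0.004, -0.036, -0.002], "twist": 0}
    - {"jaw": 1, "travel": [-0.005, -0.054, -0.003], "twist": 0}
    - {"jaw": 1, "travel": [-0.007, -0.072, -0.004], "twist": 0}
    - {"jaw": 1, "travel": [-0.009, -0.09, -0.005], "twist": 0}
    - {"jaw": 1, "travel": [-0.011, -0.108, -0.006], "twist": 0}
    - {"jaw": 1, "travel": [-0.012, -0.126, -0.008], "twist": 0}
    - {"jaw": 1, "travel": [-0.014, -0.145, -0.009], "twist": 0}

```text
t: 13.85
eef_pos: [457.2, 33.1, 155.6]
tcp_rot: [3.118, -0.629, -0.1]
ft_force: [0.3, -0.2, 1.0]
opening: 1.001
grip_force: 0.0
```

>>> drive_tool:
  targets:
    - {"jaw": 1, "travel": [-0.001, -0.01, -0.001], "twist": 0}
    - {"jaw": 1, "travel": [-0.003, -0.028, -0.002], "twist": 0}
    - {"jaw": 1, "travel": [-0.003, -0.028, -0.002], "twist": 0}

```text
t: 14.1
eef_pos: [456.7, 62.3, 154.7]
tcp_rot: [3.12, -0.629, -0.102]
ft_force: [-0.9, -0.4, 0.3]
opening: 1.002
grip_force: 0.0
```

```bash
python3 - <<'E'
from h import *
to([-131,-2.7,80],grasp=True)
c=read_camera("wrist");s=read_camera("side")
cv2.imwrite("pics/w2.png",cv2.resize(np.hstack([c["frame"],s["frame"]])[:,:,::-1],(800,300)))
E
```

```text
t 14.1 q [ 0.06  0.27  2.41  3.78  0.2  -2.07] p [456.7  62.3 154.7] unit [-183.5   -7.9  154.7] lean 36.0 z_unit [ 0.588 -0.016 -0.809] y_unit [-0.003 -1.     0.017] F [-0.9 -0.4  0.3] op 1.002 gf 0.0
travel m [-0.0014 -0.0066  0.11  ] twist 0.008
```

View pics/w2.png

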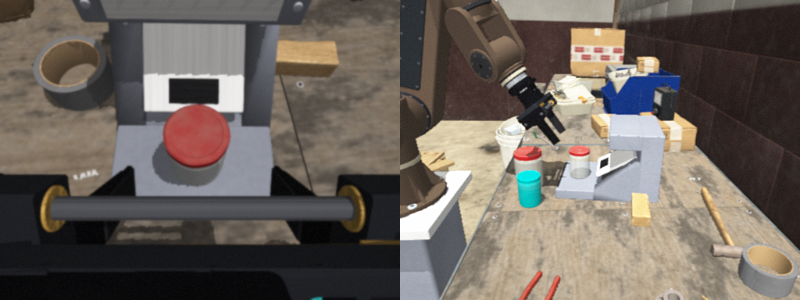

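The jar's lid is at (197,135) in the wrist view, centred between the fingers, and the arm is in the flipped posture. I go down the tool axis and grip.

>>> drive_tool:
  targets:
    - {"jaw": 1, "travel": [0, -0.003, 0.025], "twist": 0}
    - {"jaw": 1, "travel": [-0.001, -0.006, 0.05], "twist": 0}
    - {"jaw": 1, "travel": [-0.001, -0.007, 0.075], "twist": 0}
    - {"jaw": 1, "travel": [-0.001, -0.007, 0.095], "twist": 0}
    - {"jaw": 1, "travel": [-0.001, -0.007, 0.11], "twist": 0}
    - {"jaw": 1, "travel": [-0.001, -0.007, 0.11], "twist": 0}
    - {"jaw": 0.55, "travel": [-0.001, -0.007, 0.11], "twist": 0}
    - {"jaw": 0.55, "travel": [-0.001, -0.007, 0.11], "twist": 0}

```text
t: 14.87
eef_pos: [520.1, 57.7, 65.3]
tcp_rot: [3.118, -0.628, -0.101]
ft_force: [0.6, -0.2, 0.2]
opening: 0.909
grip_force: 0.0
```

>>> drive_tool:
  targets:
    - {"jaw": 0.5, "travel": [0, 0, 0], "twist": 0}
    - {"jaw": 0.5, "travel": [0, 0, 0], "twist": 0}
    - {"jaw": 0.5, "travel": [0, 0, 0], "twist": 0}
    - {"jaw": 0.5, "travel": [0, 0, 0], "twist": 0}

```text
t: 15.2
eef_pos: [520.7, 58.2, 65.4]
tcp_rot: [3.118, -0.63, -0.101]
ft_force: [-2.9, 2.2, 8.7]
opening: 0.651
grip_force: 30.0
```

```bash
python3 - <<'E'
from h import *
to([-131,-2.7,130],grasp=True); to([-105,-180,130],grasp=True)
E
```

```text
t 15.2 q [ 0.04  0.56  2.35  3.42  0.4  -1.71] p [520.7  58.2  65.4] unit [-119.5   -4.8   65.4] lean 36.1 z_unit [ 0.589 -0.017 -0.808] y_unit [-0.003 -1.     0.019] F [-2.9  2.2  8.7] op 0.651 gf 30.0
travel m [ 0.0287 -0.0008 -0.0402] twist 0.009
t 15.2 q [ 0.04  0.56  2.35  3.42  0.4  -1.71] p [520.7  58.2  65.4] unit [-119.5   -4.8   65.4] lean 36.1 z_unit [ 0.589 -0.017 -0.808] y_unit [-0.003 -1.     0.019] F [-2.9  2.2  8.7] op 0.651 gf 30.0
travel m [ 0.0481  0.1764 -0.0219] twist 0.009
```

The jar is gripped (62 mm opening, 30 N). The TCP at grasp is unit (−119.5, −4.8, 65.4). Now lift, carry right, and lower to the bench.

>>> drive_tool:
  targets:
    - {"jaw": 0.5, "travel": [0.009, 0, -0.012], "twist": 0}
    - {"jaw": 0.5, "travel": [0.018, 0, -0.024], "twist": 0}
    - {"jaw": 0.5, "travel": [0.029, 0, -0.04], "twist": 0}
    - {"jaw": 0.5, "travel": [0.029, 0.015, -0.04], "twist": 0}
    - {"jaw": 0.5, "travel": [0.029, 0.033, -0.04], "twist": 0}
    - {"jaw": 0.5, "travel": [0.03, 0.052, -0.038], "twist": 0}
    - {"jaw": 0.5, "travel": [0.033, 0.071, -0.035], "twist": 0}
    - {"jaw": 0.5, "travel": [0.036, 0.09, -0.031], "twist": 0}

```text
t: 15.87
eef_pos: [520.5, -32.3, 112.7]
tcp_rot: [3.118, -0.628, -0.1]
ft_force: [0.1, 0.7, -2.5]
opening: 0.649
grip_force: 29.8
```

```bash
python3 - <<'E'
from h import *
to([-94,-181.8,115.4]);to([-94,-181.8,35.4])
E
```

```text
t 15.87 q [-0.21  0.43  2.33  2.98  0.25 -1.5 ] p [520.5 -32.3 112.7] unit [-109.5  -94.8  112.7] lean 36.0 z_unit [ 0.587 -0.017 -0.809] y_unit [-0.003 -1.     0.019] F [ 0.1  0.7 -2.5] op 0.649 gf 29.8
travel m [0.0133 0.087  0.0084] twist 0.009
t 15.87 q [-0.21  0.43  2.33  2.98  0.25 -1.5 ] p [520.5 -32.3 112.7] unit [-109.5  -94.8  112.7] lean 36.0 z_unit [ 0.587 -0.017 -0.809] y_unit [-0.003 -1.     0.019] F [ 0.1  0.7 -2.5] op 0.649 gf 29.8
travel m [-0.0336  0.0855  0.0732] twist 0.009
```

>>> drive_tool:
  targets:
    - {"jaw": 0.5, "travel": [0.003, 0.02, 0.002], "twist": 0}
    - {"jaw": 0.5, "travel": [0.006, 0.043, 0.004], "twist": 0}
    - {"jaw": 0.5, "travel": [0.01, 0.065, 0.006], "twist": 0}
    - {"jaw": 0.5, "travel": [0.013, 0.087, 0.008], "twist": 0}
    - {"jaw": 0.5, "travel": [0.001, 0.087, 0.025], "twist": 0}
    - {"jaw": 0.5, "travel": [-0.011, 0.086, 0.042], "twist": 0}
    - {"jaw": 0.5, "travel": [-0.023, 0.086, 0.058], "twist": 0}
    - {"jaw": 0.5, "travel": [-0.028, 0.086, 0.065], "twist": 0}

```text
t: 16.53
eef_pos: [525.6, -120.3, 43.1]
tcp_rot: [3.118, -0.625, -0.102]
ft_force: [-0.6, 0.4, -3.6]
opening: 0.65
grip_force: 29.8
```

>>> drive_tool:
  targets:
    - {"jaw": 0.5, "travel": [-0.003, 0, 0.004], "twist": 0}
    - {"jaw": 0.5, "travel": [-0.005, 0, 0.007], "twist": 0}
    - {"jaw": 0.5, "travel": [-0.005, 0, 0.007], "twist": 0}

```text
t: 16.78
eef_pos: [526.5, -120.3, 36.4]
tcp_rot: [3.118, -0.628, -0.101]
ft_force: [-0.2, 0.7, -3.2]
opening: 0.65
grip_force: 29.8
```

```bash
python3 - <<'E'
from h import *
to([-94,-181.8,35.4])
E
```

```text
t 16.78 q [-0.43  0.64  2.34  2.76  0.47 -1.5 ] p [ 526.5 -120.3   36.4] unit [ -93.7 -181.5   36.4] lean 36.0 z_unit [ 0.587 -0.017 -0.809] y_unit [-0.003 -1.     0.019] F [-0.2  0.7 -3.2] op 0.65 gf 29.8
travel m [-0.0008  0.0003  0.0006] twist 0.009
```

>>> drive_tool:
  targets:
    - {"jaw": 0.5, "travel": [-0.001, 0, 0.001], "twist": 0}
    - {"jaw": 0.7, "travel": [-0.001, 0, 0.001], "twist": 0}
    - {"jaw": 1, "travel": [-0.001, 0, 0.001], "twist": 0}
    - {"jaw": 1, "travel": [-0.001, 0, 0.001], "twist": 0}
    - {"jaw": 1, "travel": [-0.001, 0, 0.001], "twist": 0}
    - {"jaw": 1, "travel": [0, 0, -0.01], "twist": 0}
    - {"jaw": 1, "travel": [0, 0, -0.03], "twist": 0}
    - {"jaw": 1, "travel": [0, 0, -0.06], "twist": 0}

```text
t: 17.45
eef_pos: [491.7, -115.5, 84.8]
tcp_rot: [3.118, -0.627, -0.101]
ft_force: [-0.1, 0.0, 0.7]
opening: 0.995
grip_force: 0.0
```

>>> drive_tool:
  targets:
    - {"jaw": 1, "travel": [0, 0, -0.025], "twist": 0}
    - {"jaw": 1, "travel": [0, 0, -0.05], "twist": 0}

```text
t: 17.62
eef_pos: [461.7, -111.2, 126.5]
tcp_rot: [3.117, -0.628, -0.101]
ft_force: [-0.1, -0.3, 0.2]
opening: 1.002
grip_force: 0.0
```

```bash
python3 - <<'E'
from h import *
to([-130,0,130])
from kin import *
s=state();R=Ro.from_euler("xyz",s["tcp_rot"]);u=lambda *v:UR@np.array(v)+UO
path(s["joints"],[u(-130,0,130),u(-75,0,95),u(-42,0,54)],R)
c=read_camera("top")
for r,ce in red(c): print(r,ce,(UR.T@(onz(c,*ce,87)-UO)).round(1))
E
```

```text
t 17.62 q [-0.49  0.36  2.43  2.43  0.31 -1.2 ] p [ 461.7 -111.2  126.5] unit [-159.2 -179.7  126.5] lean 36.0 z_unit [ 0.588 -0.018 -0.809] y_unit [-0.003 -1.     0.02 ] F [-0.1 -0.3  0.2] op 1.002 gf 0.0
travel m [ 0.0272 -0.1797  0.0111] twist 0.009
[510.7116047   64.10374159 130.        ] 10 [ 0.06  0.39  2.31  3.73  0.21 -2.02] ep 0.0 er 0.0
[565.36823348  57.96754323  95.        ] 10 [ 0.03  0.51  2.22  3.6   0.23 -1.91] ep 0.0 er 0.0
[598.16221075  54.28582421  54.        ] 10 [ 0.02  0.62  2.17  3.49  0.28 -1.81] ep 0.0 er 0.0
[310, 197, 24, 24, 273] [321.  209.5] [-106.2 -178.5   87. ]
[393, 231, 36, 19, 135] [411.3 239.1] [-148.8 -408.2   87. ]
[389, 244, 37, 15, 129] [406.2 252.5] [-183.3 -397.5   87. ]
[234, 255, 34, 35, 640] [249.8 272.7] [-283.1  -23.4   87. ]
```

The jar stands aside at unit (−106, −178). I close the fingers and go to a point in front of the pad.

>>> drive_tool:
  targets:
    - {"jaw": 0, "travel": [0.0, -0.02, 0.0], "twist": 0}
    - {"jaw": 0, "travel": [0.0, -0.045, 0.0], "twist": 0}
    - {"jaw": 0, "travel": [0.005, -0.065, 0.002], "twist": 0}
    - {"jaw": 0, "travel": [0.01, -0.085, 0.004], "twist": 0}
    - {"jaw": 0, "travel": [0.015, -0.105, 0.006], "twist": 0}
    - {"jaw": 0, "travel": [0.02, -0.125, 0.008], "twist": 0}
    - {"jaw": 0, "travel": [0.024, -0.145, 0.01], "twist": 0}
    - {"jaw": 0, "travel": [0.027, -0.165, 0.011], "twist": 0}

```text
t: 18.33
eef_pos: [510.2, 50.6, 129.5]
tcp_rot: [3.118, -0.629, -0.101]
ft_force: [0.2, -0.4, 0.5]
opening: 0.495
grip_force: 0.0
```

>>> drive_tool:
  targets:
    - {"jaw": 0, "travel": [0, -0.015, 0], "twist": 0}
    - {"jaw": 0, "travel": [0, -0.015, 0], "twist": 0}

```text
t: 18.5
eef_pos: [511.8, 66.4, 129.2]
tcp_rot: [3.118, -0.629, -0.099]
ft_force: [-0.1, -0.8, -0.3]
opening: 0.353
grip_force: 0.0
```

```bash
python3 - <<'E'
from h import *
n=np.array([.669,0,-.743]); p=np.array([-42,0,56])
print((p-40*n).round(0)); to(p-40*n); to(p-22*n); to(p); to(p+4*n)
c=read_camera("wrist");s=read_camera("side")
cv2.imwrite("pics/w3.png",cv2.resize(np.hstack([c["frame"],s["frame"]])[:,:,::-1],(800,300)))
E
```

```text
[-69.   0.  86.]
t 18.5 q [ 0.06  0.39  2.31  3.73  0.22 -2.01] p [511.8  66.4 129.2] unit [-129.2    2.4  129.2] lean 36.1 z_unit [ 0.588 -0.016 -0.808] y_unit [-0.001 -1.     0.019] F [-0.1 -0.8 -0.3] op 0.353 gf 0.0
travel m [0.0233 0.0015 0.0707] twist 0.01
t 18.5 q [ 0.06  0.39  2.31  3.73  0.22 -2.01] p [511.8  66.4 129.2] unit [-129.2    2.4  129.2] lean 36.1 z_unit [ 0.588 -0.016 -0.808] y_unit [-0.001 -1.     0.019] F [-0.1 -0.8 -0.3] op 0.353 gf 0.0
travel m [0.0251 0.0012 0.0886] twist 0.01
t 18.5 q [ 0.06  0.39  2.31  3.73  0.22 -2.01] p [511.8  66.4 129.2] unit [-129.2    2.4  129.2] lean 36.1 z_unit [ 0.588 -0.016 -0.808] y_unit [-0.001 -1.     0.019] F [-0.1 -0.8 -0.3] op 0.353 gf 0.0
travel m [0.0274 0.0009 0.1105] twist 0.01
t 18.5 q [ 0.06  0.39  2.31  3.73  0.22 -2.01] p [511.8  66.4 129.2] unit [-129.2    2.4  129.2] lean 36.1 z_unit [ 0.588 -0.016 -0.808] y_unit [-0.001 -1.     0.019] F [-0.1 -0.8 -0.3] op 0.353 gf 0.0
travel m [0.0278 0.0008 0.1145] twist 0.01
```

View pics/w3.png

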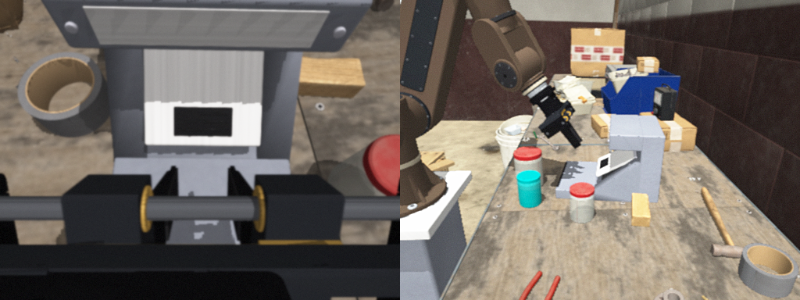

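The wrist view shows the pad at (203,121), in line with the fingers and with a clear path. I move to 40 mm off the pad, then press in small steps.

>>> drive_tool:
  targets:
    - {"jaw": 0, "travel": [0.006, 0, 0.018], "twist": 0}
    - {"jaw": 0, "travel": [0.012, 0.001, 0.035], "twist": 0}
    - {"jaw": 0, "travel": [0.018, 0.001, 0.052], "twist": 0}
    - {"jaw": 0, "travel": [0.023, 0.001, 0.07], "twist": 0}
    - {"jaw": 0, "travel": [0.023, 0.001, 0.07], "twist": 0}

```text
t: 19.02
eef_pos: [572.1, 54.0, 84.5]
tcp_rot: [3.117, -0.628, -0.103]
ft_force: [-0.4, 0.1, -1.2]
opening: 0.006
grip_force: 0.0
```

>>> drive_tool:
  targets:
    - {"jaw": 0, "travel": [0.0005, 0, 0.005], "twist": 0}
    - {"jaw": 0, "travel": [0.001, 0, 0.01], "twist": 0}
    - {"jaw": 0, "travel": [0.0015, 0, 0.015], "twist": 0}
    - {"jaw": 0, "travel": [0.002, 0, 0.02], "twist": 0}
    - {"jaw": 0, "travel": [0.0025, 0, 0.025], "twist": 0}
    - {"jaw": 0, "travel": [0.003, 0, 0.03], "twist": 0}
    - {"jaw": 0, "travel": [0.0035, 0, 0.033], "twist": 0}

```text
t: 19.6
eef_pos: [591.0, 52.9, 60.4]
tcp_rot: [3.118, -0.625, -0.101]
ft_force: [-9.4, 0.8, 1.5]
opening: 0.006
grip_force: 3.7
```

```bash
python3 - <<'E'
from h import *
n=np.array([.669,0,-.743]); p=np.array([-42,0,56])
s,R=st(); print("depth",n@(UR.T@(s["eef_pos"]-UO)-p),"Fn",n@(UR.T@s["ft_force"]))
to(p+4*n)
E
```

```text
t 19.6 q [ 0.02  0.6   2.18  3.5   0.28 -1.81] p [591.   52.9  60.4] unit [-49.   -2.2  60.4] lean 35.8 z_unit [ 0.585 -0.017 -0.811] y_unit [-0.003 -1.     0.019] F [-9.4  0.8  1.5] op 0.006 gf 3.7
depth -7.921771760765557 Fn -7.471877701600506
t 19.6 q [ 0.02  0.6   2.18  3.5   0.28 -1.81] p [591.   52.9  60.4] unit [-49.   -2.2  60.4] lean 35.8 z_unit [ 0.585 -0.017 -0.811] y_unit [-0.003 -1.     0.019] F [-9.4  0.8  1.5] op 0.006 gf 3.7
travel m [ 0.0036 -0.0024  0.0116] twist 0.009
```

>>> drive_tool:
  targets:
    - {"jaw": 0, "travel": [0.0005, 0, 0.003], "twist": 0}
    - {"jaw": 0, "travel": [0.001, 0, 0.006], "twist": 0}
    - {"jaw": 0, "travel": [0.001, 0, 0.008], "twist": 0}

```text
t: 19.85
eef_pos: [596.1, 52.2, 54.5]
tcp_rot: [3.118, -0.624, -0.1]
ft_force: [-8.9, 1.7, 3.0]
opening: 0.007
grip_force: 4.0
```

```bash
cat >> h.py <<'E'
def dep():
    n=np.array([.669,0,-.743]); p=np.array([-42,0,56])
    s,R=st(); print("depth",(n@(UR.T@(s["eef_pos"]-UO)-p)).round(1),"Fn",(n@(UR.T@s["ft_force"])).round(1),"F_unit",(UR.T@s["ft_force"]).round(1),"normal in tool",(R.T@UR@n).round(3))
E
python3 -c "
from h import *
dep()"
```

```text
t 19.85 q [ 0.02  0.62  2.17  3.48  0.28 -1.8 ] p [596.1  52.2  54.5] unit [-43.8  -2.3  54.5] lean 35.8 z_unit [ 0.584 -0.017 -0.811] y_unit [-0.003 -1.     0.019] F [-8.9  1.7  3. ] op 0.007 gf 4.0
depth -0.1 Fn -8.3 F_unit [-9.   0.7  3. ] normal in tool [ 0.109 -0.016  0.994]
```

>>> drive_tool:
  targets:
    - {"jaw": 0, "travel": [0.0, 0, 0.0015], "twist": 0}
    - {"jaw": 0, "travel": [0, 0, 0.003], "twist": 0}
    - {"jaw": 0, "travel": [0, 0, 0.003], "twist": 0}

```text
t: 20.1
eef_pos: [598.0, 52.0, 52.1]
tcp_rot: [3.118, -0.624, -0.1]
ft_force: [-8.5, 1.2, 2.3]
opening: 0.003
grip_force: 3.6
```

>>> drive_tool:
  targets:
    - {"jaw": 0, "travel": [0.0, 0, 0.001], "twist": 0}
    - {"jaw": 0, "travel": [0, 0, 0.001], "twist": 0}

```text
t: 20.27
eef_pos: [598.5, 51.9, 51.5]
tcp_rot: [3.118, -0.625, -0.1]
ft_force: [-8.7, 1.9, 3.0]
opening: 0.006
grip_force: 4.2
```

```bash
python3 -c "
from h import *
dep()"
```

```text
t 20.27 q [ 0.02  0.62  2.17  3.48  0.29 -1.8 ] p [598.5  51.9  51.5] unit [-41.4  -2.3  51.5] lean 35.8 z_unit [ 0.585 -0.017 -0.811] y_unit [-0.003 -1.     0.019] F [-8.7  1.9  3. ] op 0.006 gf 4.2
depth 3.7 Fn -8.1 F_unit [-8.8  0.9  3. ] normal in tool [ 0.108 -0.016  0.994]
```

Still spring force, so it isn't at the stop. I keep going a millimetre at a time.

>>> drive_tool:
  targets:
    - {"jaw": 0, "travel": [0.0, 0, 0.001], "twist": 0}
    - {"jaw": 0, "travel": [0, 0, 0.001], "twist": 0}

```text
t: 20.43
eef_pos: [598.7, 51.9, 51.2]
tcp_rot: [3.118, -0.625, -0.1]
ft_force: [-14.9, 2.1, 11.0]
opening: 0.004
grip_force: 9.5
```

>>> drive_tool:
  targets:
    - {"jaw": 0, "travel": [0.0, 0, 0.001], "twist": 0}
    - {"jaw": 0, "travel": [0, 0, 0.001], "twist": 0}

```text
t: 20.6
eef_pos: [598.9, 51.9, 50.9]
tcp_rot: [3.118, -0.625, -0.1]
ft_force: [-22.2, 2.3, 20.7]
opening: 0.005
grip_force: 15.6
```

```bash
python3 -c "
from h import *
dep()"
```

```text
t 20.6 q [ 0.02  0.63  2.17  3.48  0.29 -1.79] p [598.9  51.9  50.9] unit [-41.1  -2.3  50.9] lean 35.9 z_unit [ 0.585 -0.017 -0.811] y_unit [-0.002 -1.     0.019] F [-22.2   2.3  20.7] op 0.005 gf 15.6
depth 4.4 Fn -30.3 F_unit [-22.3  -0.1  20.7] normal in tool [ 0.107 -0.016  0.994]
```

It reached the stop (30 N). I back off, wait, and look.

>>> drive_tool:
  targets:
    - {"jaw": 0, "travel": [-0.001, 0, -0.01], "twist": 0}
    - {"jaw": 0, "travel": [-0.003, 0, -0.03], "twist": 0}
    - {"jaw": 0, "travel": [-0.006, 0, -0.05], "twist": 0}
    - {"jaw": 0, "travel": [-0.008, 0, -0.07], "twist": 0}
    - {"jaw": 0, "travel": [-0.008, 0, -0.07], "twist": 0}
    - {"jaw": 0, "travel": [-0.008, 0, -0.07], "twist": 0}
    - {"jaw": 0, "travel": [-0.008, 0, -0.07], "twist": 0}
    - {"jaw": 0, "travel": [-0.008, 0, -0.07], "twist": 0}

```text
t: 21.27
eef_pos: [554.9, 57.8, 102.0]
tcp_rot: [3.118, -0.628, -0.101]
ft_force: [0.6, -0.5, 0.4]
opening: 0.007
grip_force: 0.0
```

```bash
cat >> h.py <<'E'
def cover(name):
    st(); c=read_camera("wrist"); s=read_camera("side"); n=np.array([-.669,0,.743])
    X=lambda d:UR@(np.array([-42,0,56])+d*n)+UO
    print("pad shut px",np.round(proj(c,X(0)),0),"open px",np.round(proj(c,X(22)),0))
    g=cv2.cvtColor(c["frame"],cv2.COLOR_RGB2GRAY); u,v=map(int,proj(c,X(10)))
    m=np.zeros_like(g); m[v-60:v+60,u-60:u+60]=(g[v-60:v+60,u-60:u+60]<45)
    k=cv2.connectedComponentsWithStats(m)
    print([(k[2][i].tolist(),k[3][i].round(0).tolist()) for i in range(1,k[0]) if k[2][i][4]>150])
    us,vs=map(int,proj(s,X(10))); z=cv2.resize(s["frame"][vs-50:vs+50,us-65:us+65],(400,300))
    cv2.imwrite("pics/"+name,np.hstack([cv2.resize(c["frame"],(400,300)),z])[:,:,::-1])
E
python3 -c "
from h import *
cover('c1.png')"
```

```text
t 21.27 q [ 0.04  0.49  2.24  3.61  0.23 -1.92] p [554.9  57.8 102. ] unit [-85.4  -1.4 102. ] lean 36.0 z_unit [ 0.588 -0.018 -0.809] y_unit [-0.003 -1.     0.019] F [ 0.6 -0.5  0.4] op 0.007 gf 0.0
pad shut px [255. 189.] open px [256. 200.]
[([195, 174, 120, 79, 6782], [254.0, 215.0])]
```

View pics/c1.png

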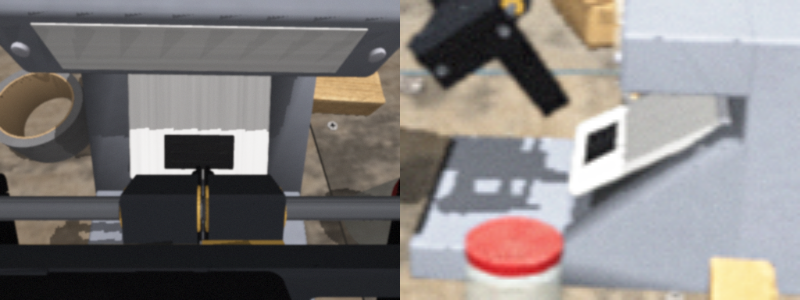

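The side crop shows the cover still standing open, so it was not caught. I press again.

>>> drive_tool:
  targets:
    - {"jaw": 0, "travel": [0.003, 0, 0.02], "twist": 0}
    - {"jaw": 0, "travel": [0.005, 0, 0.038], "twist": 0}
    - {"jaw": 0, "travel": [0.006, 0, 0.046], "twist": 0}
    - {"jaw": 0, "travel": [0.007, 0, 0.053], "twist": 0}
    - {"jaw": 0, "travel": [0.0075, 0, 0.06], "twist": 0}
    - {"jaw": 0, "travel": [0.008, 0, 0.065], "twist": 0}
    - {"jaw": 0, "travel": [0.008, 0, 0.068], "twist": 0}
    - {"jaw": 0, "travel": [0.008, 0, 0.068], "twist": 0}

```text
t: 22.03
eef_pos: [597.9, 51.9, 51.1]
tcp_rot: [3.117, -0.623, -0.1]
ft_force: [-13.3, 2.4, 8.6]
opening: 0.006
grip_force: 8.0
```

>>> drive_tool:
  targets:
    - {"jaw": 0, "travel": [0, 0, 0.001], "twist": 0}
    - {"jaw": 0, "travel": [0, 0, 0.001], "twist": 0}

```text
t: 22.2
eef_pos: [598.2, 51.9, 50.8]
tcp_rot: [3.118, -0.624, -0.1]
ft_force: [-17.4, 3.9, 12.7]
opening: 0.005
grip_force: 10.9
```

```bash
python3 -c "
from h import *
dep()"
```

```text
t 22.2 q [ 0.02  0.62  2.17  3.48  0.29 -1.8 ] p [598.2  51.9  50.8] unit [-41.7  -2.3  50.8] lean 35.7 z_unit [ 0.584 -0.017 -0.812] y_unit [-0.002 -1.     0.019] F [-17.4   3.9  12.7] op 0.005 gf 10.9
depth 4.1 Fn -21.3 F_unit [-17.7   1.9  12.7] normal in tool [ 0.109 -0.016  0.994]
```

At the stop again (21 N). I release and check numerically in the side view.

>>> drive_tool:
  targets:
    - {"jaw": 0, "travel": [-0.001, 0, -0.01], "twist": 0}
    - {"jaw": 0, "travel": [-0.003, 0, -0.03], "twist": 0}
    - {"jaw": 0, "travel": [-0.006, 0, -0.05], "twist": 0}
    - {"jaw": 0, "travel": [-0.008, 0, -0.069], "twist": 0}
    - {"jaw": 0, "travel": [-0.008, 0, -0.069], "twist": 0}
    - {"jaw": 0, "travel": [-0.008, 0, -0.069], "twist": 0}
    - {"jaw": 0, "travel": [-0.008, 0, -0.069], "twist": 0}
    - {"jaw": 0, "travel": [-0.008, 0, -0.069], "twist": 0}

```text
t: 22.87
eef_pos: [554.8, 57.7, 102.0]
tcp_rot: [3.118, -0.628, -0.101]
ft_force: [-0.6, -0.1, -0.0]
opening: 0.004
grip_force: 0.0
```

```bash
cat >> h.py <<'E'
def chk():
    n=np.array([-.669,0,.743]); X=lambda d:UR@(np.array([-42,0,56])+d*n)+UO
    s=read_camera("side"); ps,po=proj(s,X(0)),proj(s,X(22)); print("side shut px",np.round(ps,1),"open px",np.round(po,1))
    f=s["frame"].copy()
    for im,nm in ((f,"now"),(cv2.imread("pics/side0.png"),"start(open)")):
        g=im.max(2); m=np.zeros(g.shape,np.uint8); u,v=int(ps[0]),int(ps[1]); m[v-30:v+20,u-30:u+20]=g[v-30:v+20,u-30:u+20]<70
        k=cv2.connectedComponentsWithStats(m)
        w=np.zeros(g.shape,np.uint8); w[v-30:v+20,u-40:u+40]=im.min(2)[v-30:v+20,u-40:u+40]>215
        yx=np.argwhere(w); print(nm,[(k[2][i].tolist(),k[3][i].round(1).tolist()) for i in range(1,k[0]) if k[2][i][4]>8],"white n",len(yx),yx.mean(0).round(1)[::-1] if len(yx) else None)
E
python3 -c "
from h import *
chk();cover('c2.png')"
```

```text
side shut px [264.5 214.9] open px [258.6 208.5]
now [([234, 184, 16, 15, 151], [241.7, 190.1]), ([262, 209, 8, 14, 62], [265.8, 215.4])] white n 261 [251.8 220.6]
start(open) [([257, 203, 9, 12, 70], [260.8, 208.2]), ([258, 216, 21, 13, 52], [266.2, 222.4])] white n 543 [253.6 212.6]
t 22.92 q [ 0.04  0.49  2.24  3.61  0.23 -1.92] p [554.7  57.7 101.9] unit [-85.6  -1.5 101.9] lean 36.0 z_unit [ 0.587 -0.018 -0.809] y_unit [-0.003 -1.     0.02 ] F [-0.  -0.3  0.2] op 0.004 gf 0.0
pad shut px [255. 188.] open px [256. 200.]
[([214, 169, 81, 37, 2834], [254.0, 187.0]), ([195, 214, 120, 39, 3338], [254.0, 237.0])]
```

The cover has stayed shut: the pad is at (265.8,215.4) in the side view against (264.5,214.9) predicted, and the wrist view agrees. Now I go back for the jar.

>>> drive_tool:
  targets:
    - {"jaw": 0, "travel": [-0.008, 0, -0.02], "twist": 0}
    - {"jaw": 0, "travel": [-0.018, 0, -0.048], "twist": 0}
    - {"jaw": 0, "travel": [-0.018, 0.0, -0.048], "twist": 0}

```text
t: 23.27
eef_pos: [508.9, 63.6, 131.7]
tcp_rot: [3.118, -0.627, -0.101]
ft_force: [0.7, 0.2, -0.3]
opening: 0.005
grip_force: 0.0
```

```bash
python3 -c "
from h import *
chk();to([-159.2,-180.5,126.5])"
```

```text
side shut px [264.5 214.9] open px [258.6 208.5]
now [([262, 209, 9, 14, 63], [265.9, 215.3])] white n 293 [247.  221.4]
start(open) [([257, 203, 9, 12, 70], [260.8, 208.2]), ([258, 216, 21, 13, 52], [266.2, 222.4])] white n 543 [253.6 212.6]
t 23.32 q [ 0.06  0.38  2.31  3.73  0.21 -2.02] p [511.   63.5 131.5] unit [-129.7   -0.6  131.5] lean 36.1 z_unit [ 0.588 -0.017 -0.808] y_unit [-0.003 -1.     0.019] F [ 0.4 -0.4  0.4] op 0.007 gf 0.0
travel m [-0.0284  0.1799 -0.0102] twist 0.009
```

>>> drive_tool:
  targets:
    - {"jaw": 1, "travel": [-0.005, 0.018, -0.002], "twist": 0}
    - {"jaw": 1, "travel": [-0.01, 0.036, -0.004], "twist": 0}
    - {"jaw": 1, "travel": [-0.016, 0.055, -0.006], "twist": 0}
    - {"jaw": 1, "travel": [-0.022, 0.075, -0.008], "twist": 0}
    - {"jaw": 1, "travel": [-0.028, 0.095, -0.01], "twist": 0}
    - {"jaw": 1, "travel": [-0.028, 0.115, -0.01], "twist": 0}
    - {"jaw": 1, "travel": [-0.028, 0.135, -0.01], "twist": 0}
    - {"jaw": 1, "travel": [-0.028, 0.155, -0.01], "twist": 0}

```text
t: 23.98
eef_pos: [466.2, -88.8, 124.9]
tcp_rot: [3.119, -0.628, -0.101]
ft_force: [1.3, -0.1, 0.2]
opening: 0.506
grip_force: 0.0
```

>>> drive_tool:
  targets:
    - {"jaw": 1, "travel": [0, 0.02, 0], "twist": 0}
    - {"jaw": 1, "travel": [0, 0.025, 0], "twist": 0}
    - {"jaw": 1, "travel": [0, 0.025, 0], "twist": 0}
    - {"jaw": 1, "travel": [0, 0.025, 0], "twist": 0}

```text
t: 24.32
eef_pos: [463.2, -112.9, 125.5]
tcp_rot: [3.118, -0.628, -0.102]
ft_force: [-0.3, 1.1, -0.2]
opening: 0.79
grip_force: 0.0
```

```bash
python3 -c "
from h import *
to([-93.9,-181.0,36.0])"
```

```text
t 24.32 q [-0.5   0.36  2.42  2.42  0.32 -1.2 ] p [ 463.2 -112.9  125.5] unit [-157.4 -181.2  125.5] lean 36.0 z_unit [ 0.588 -0.018 -0.809] y_unit [-0.004 -1.     0.019] F [-0.3  1.1 -0.2] op 0.79 gf 0.0
travel m [-0.0012 -0.0022  0.1098] twist 0.008
```

>>> drive_tool:
  targets:
    - {"jaw": 1, "travel": [0, 0, 0], "twist": 0}
    - {"jaw": 1, "travel": [0, -0.001, 0], "twist": 0}
    - {"jaw": 1, "travel": [0, -0.001, 0.025], "twist": 0}
    - {"jaw": 1, "travel": [-0.001, -0.002, 0.05], "twist": 0}
    - {"jaw": 1, "travel": [-0.001, -0.002, 0.075], "twist": 0}
    - {"jaw": 1, "travel": [-0.001, -0.002, 0.095], "twist": 0}
    - {"jaw": 1, "travel": [-0.001, -0.002, 0.109], "twist": 0}
    - {"jaw": 1, "travel": [-0.001, -0.002, 0.109], "twist": 0}

```text
t: 24.98
eef_pos: [526.7, -118.6, 35.1]
tcp_rot: [3.118, -0.627, -0.1]
ft_force: [-0.2, 0.2, -0.2]
opening: 1.001
grip_force: 0.0
```

>>> drive_tool:
  targets:
    - {"jaw": 0.5, "travel": [0, 0, 0], "twist": 0}
    - {"jaw": 0.5, "travel": [0, 0, 0], "twist": 0}
    - {"jaw": 0.5, "travel": [0, 0, 0], "twist": 0}
    - {"jaw": 0.5, "travel": [0, 0, 0], "twist": 0}
    - {"jaw": 0.5, "travel": [0, 0, 0], "twist": 0}
    - {"jaw": 0.5, "travel": [0, 0, 0], "twist": 0}

```text
t: 25.48
eef_pos: [525.9, -119.5, 37.9]
tcp_rot: [3.117, -0.63, -0.101]
ft_force: [-2.8, -0.1, 6.4]
opening: 0.649
grip_force: 29.9
```

```bash
python3 -c "
from h import *
st()"
```

```text
t 25.48 q [-0.43  0.63  2.34  2.76  0.47 -1.5 ] p [ 525.9 -119.5   37.9] unit [ -94.5 -180.8   37.9] lean 36.1 z_unit [ 0.589 -0.018 -0.808] y_unit [-0.004 -1.     0.02 ] F [-2.8 -0.1  6.4] op 0.649 gf 29.9
```

The jar is gripped again. To put it back, the TCP target is unit (−119, −5, ~67).

>>> drive_tool:
  targets:
    - {"jaw": 0.5, "travel": [0.008, 0, -0.011], "twist": 0}
    - {"jaw": 0.5, "travel": [0.02, 0, -0.028], "twist": 0}
    - {"jaw": 0.5, "travel": [0.032, 0, -0.045], "twist": 0}
    - {"jaw": 0.5, "travel": [0.044, 0, -0.063], "twist": 0}
    - {"jaw": 0.5, "travel": [0.042, -0.018, -0.067], "twist": 0}
    - {"jaw": 0.5, "travel": [0.04, -0.037, -0.069], "twist": 0}
    - {"jaw": 0.5, "travel": [0.036, -0.056, -0.072], "twist": 0}
    - {"jaw": 0.5, "travel": [0.033, -0.075, -0.075], "twist": 0}

```text
t: 26.15
eef_pos: [516.5, -40.7, 115.9]
tcp_rot: [3.118, -0.628, -0.102]
ft_force: [0.0, 0.1, -2.4]
opening: 0.647
grip_force: 29.8
```

```bash
python3 -c "
from h import *
to([-119,-5,112]);to([-119,-5,72])"
```

```text
t 26.15 q [-0.23  0.42  2.34  2.92  0.25 -1.46] p [516.5 -40.7 115.9] unit [-112.6 -103.5  115.9] lean 36.0 z_unit [ 0.587 -0.018 -0.809] y_unit [-0.004 -1.     0.019] F [ 0.   0.1 -2.4] op 0.647 gf 29.8
travel m [-0.0067 -0.0985 -0.0024] twist 0.008
t 26.15 q [-0.23  0.42  2.34  2.92  0.25 -1.46] p [516.5 -40.7 115.9] unit [-112.6 -103.5  115.9] lean 36.0 z_unit [ 0.587 -0.018 -0.809] y_unit [-0.004 -1.     0.019] F [ 0.   0.1 -2.4] op 0.647 gf 29.8
travel m [-0.0302 -0.0993  0.0299] twist 0.008
```

>>> drive_tool:
  targets:
    - {"jaw": 0.5, "travel": [-0.002, -0.018, 0], "twist": 0}
    - {"jaw": 0.5, "travel": [-0.004, -0.036, 0], "twist": 0}
    - {"jaw": 0.5, "travel": [-0.006, -0.054, -0.001], "twist": 0}
    - {"jaw": 0.5, "travel": [-0.007, -0.072, -0.002], "twist": 0}
    - {"jaw": 0.5, "travel": [-0.007, -0.088, -0.002], "twist": 0}
    - {"jaw": 0.5, "travel": [-0.007, -0.099, -0.002], "twist": 0}
    - {"jaw": 0.5, "travel": [-0.016, -0.099, 0.01], "twist": 0}
    - {"jaw": 0.5, "travel": [-0.025, -0.099, 0.023], "twist": 0}

```text
t: 26.82
eef_pos: [521.9, 58.2, 81.1]
tcp_rot: [3.119, -0.63, -0.1]
ft_force: [0.7, 0.7, -2.2]
opening: 0.649
grip_force: 29.8
```

>>> drive_tool:
  targets:
    - {"jaw": 0.5, "travel": [0, 0, 0], "twist": 0}
    - {"jaw": 0.5, "travel": [0, 0, 0], "twist": 0}

```text
t: 26.98
eef_pos: [521.3, 57.1, 80.0]
tcp_rot: [3.117, -0.626, -0.101]
ft_force: [-0.5, -0.2, -2.7]
opening: 0.65
grip_force: 29.8
```

```bash
python3 -c "
from h import *
to([-119,-5,67.5]);s=read_camera('side')
print([(r,c) for r,c in red(s)][:2])"
```

```text
t 26.98 q [ 0.04  0.52  2.33  3.46  0.35 -1.76] p [521.3  57.1  80. ] unit [-118.7   -5.8   80. ] lean 35.9 z_unit [ 0.586 -0.018 -0.81 ] y_unit [-0.003 -1.     0.02 ] F [-0.5 -0.2 -2.7] op 0.65 gf 29.8
travel m [-0.0076 -0.0011  0.0099] twist 0.009
[([219, 182, 24, 14, 218], array([229.9, 188.5])), ([146, 187, 36, 19, 483], array([163.3, 196.2]))]
```

>>> drive_tool:
  targets:
    - {"jaw": 0.5, "travel": [-0.003, -0.001, 0.004], "twist": 0}
    - {"jaw": 0.5, "travel": [-0.006, -0.001, 0.008], "twist": 0}
    - {"jaw": 0.5, "travel": [-0.0065, -0.001, 0.009], "twist": 0}
    - {"jaw": 0.5, "travel": [-0.0065, -0.001, 0.009], "twist": 0}

```text
t: 27.37
eef_pos: [521.9, 57.8, 69.2]
tcp_rot: [3.118, -0.628, -0.101]
ft_force: [-0.3, -0.1, -3.0]
opening: 0.65
grip_force: 29.8
```

>>> drive_tool:
  targets:
    - {"jaw": 0.5, "travel": [-0.0006, 0, 0.0008], "twist": 0}
    - {"jaw": 0.5, "travel": [-0.0006, 0, 0.0008], "twist": 0}

```text
t: 27.53
eef_pos: [522.0, 57.8, 68.5]
tcp_rot: [3.118, -0.628, -0.101]
ft_force: [-0.1, -0.6, -2.7]
opening: 0.655
grip_force: 29.8
```

>>> drive_tool:
  targets:
    - {"jaw": 0.5, "travel": [-0.0006, 0, 0.0008], "twist": 0}
    - {"jaw": 0.5, "travel": [-0.0006, 0, 0.0008], "twist": 0}

```text
t: 27.7
eef_pos: [522.1, 57.8, 67.9]
tcp_rot: [3.118, -0.63, -0.101]
ft_force: [-2.0, -0.2, 2.7]
opening: 0.652
grip_force: 29.9
```

The jar touches the ledge. I release and withdraw.

>>> drive_tool:
  targets:
    - {"jaw": 0.7, "travel": [0, 0, 0], "twist": 0}
    - {"jaw": 1, "travel": [0, 0, 0], "twist": 0}
    - {"jaw": 1, "travel": [0, 0, 0], "twist": 0}
    - {"jaw": 1, "travel": [0, 0, 0], "twist": 0}
    - {"jaw": 1, "travel": [0, 0, -0.008], "twist": 0}
    - {"jaw": 1, "travel": [0, 0, -0.028], "twist": 0}
    - {"jaw": 1, "travel": [0, 0, -0.055], "twist": 0}
    - {"jaw": 1, "travel": [0, 0, -0.085], "twist": 0}

```text
t: 28.37
eef_pos: [471.4, 65.1, 136.4]
tcp_rot: [3.118, -0.627, -0.101]
ft_force: [0.0, -0.8, 0.1]
opening: 0.995
grip_force: 0.0
```

>>> drive_tool:
  targets:
    - {"jaw": 1, "travel": [0, 0, -0.02], "twist": 0}
    - {"jaw": 1, "travel": [0, 0, -0.03], "twist": 0}
    - {"jaw": 1, "travel": [0, 0, -0.03], "twist": 0}

```text
t: 28.62
eef_pos: [454.1, 67.8, 162.6]
tcp_rot: [3.119, -0.632, -0.101]
ft_force: [-0.2, 0.2, 0.1]
opening: 1.001
grip_force: 0.0
```

```bash
python3 - <<'E'
from h import *
st(); chk(); c=read_camera("top"); s=read_camera("side"); print(red(s)[:2])
for r,ce in red(c): print(r,ce,(UR.T@(onz(c,*ce,117)-UO)).round(1))
cv2.imwrite("pics/fin.png",cv2.resize(np.hstack([c["frame"][60:300,130:450],s["frame"][120:360,100:420]]),(800,300))[:,:,::-1])
E
```

```text
t 28.62 q [ 0.08  0.25  2.4   3.93  0.18 -2.2 ] p [454.1  67.8 162.6] unit [-186.7   -2.6  162.6] lean 36.2 z_unit [ 0.59  -0.016 -0.807] y_unit [-0.003 -1.     0.018] F [-0.2  0.2  0.1] op 1.001 gf 0.0
side shut px [264.5 214.9] open px [258.6 208.5]
now [([262, 209, 8, 14, 62], [265.8, 215.4])] white n 352 [243.5 215.6]
start(open) [([257, 203, 9, 12, 70], [260.8, 208.2]), ([258, 216, 21, 13, 52], [266.2, 222.4])] white n 543 [253.6 212.6]
[([218, 187, 26, 13, 223], array([229.8, 193.4])), ([146, 188, 35, 18, 479], array([163.4, 196.5]))]
[240, 194, 23, 25, 323] [250.6 207.2] [-129.    -3.7  117. ]
[393, 231, 36, 19, 137] [411.4 239. ] [-151.9 -395.3  117. ]
[389, 244, 37, 15, 132] [406.3 252.6] [-185.6 -384.9  117. ]
[254, 275, 13, 13, 96] [259.5 279.9] [-294.9  -48.1  117. ]
```

View pics/fin.png

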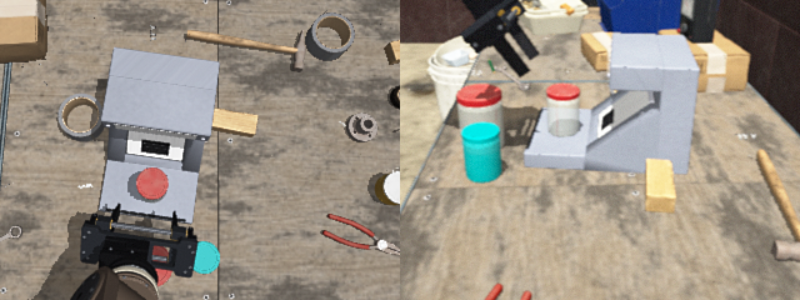

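The final picture shows the jar upright on the ledge within about 3 mm of its old place. The cover is shut, the tape and block look untouched, and the gripper is clear.

```bash
python3 -c "
from cell import *
print(job_done())"
```

```text
the job is handed in; nothing more can be done
None
```

The job is handed in at 28.6 s of the 72 s allowed: the cover latched shut on the second full press, the jar is back on the ledge within about 3 mm of where it stood, and the tape roll and wood block look undisturbed in the last picture.

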